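# Find the mould cover plate that rocks

### The arm

A 6-joint arm with a two-finger parallel gripper is mounted at the origin on the work surface. World frame = base frame: x ahead of the robot, y to its left, z up, the work surface at z = 0. Lengths are in mm, angles in rad, forces in N, time in s.
With the tool pointing down it reaches from about 275 to 750 mm from the base axis. Payload 10.2 kg.
Tool frame: the origin (TCP) lies between the finger pads; the fingertips stand 17 mm ahead of it and the grasp point (between the pads) lies 2 mm behind it; y points along the fingers, x is the direction in which the jaws open and shut, and the axes are right-handed (so a half turn about y gives the same grasp; the last joint's range is limited). The gripper opens to 85 mm and grips with 20 to 120 N. Pads are 22 mm wide; open, the fingers measure 114 mm over their backs; the gripper's body (76 mm by 85 mm) begins 54 mm behind the grasp point. The pads swing forward as they close: fully open they stand 13 mm farther back than shut.
Start: joints at [-1.54, 0.313, 1.498, -0, 1.331, -0.223], TCP at [131.806, -508.191, 248.294] pointing down, gripper open.
Joint ranges: [-2.94, 2.94], [-0.97, 2.17], [0.19, 2.56], [-1.23, 4.37], [0.02, 3.11], [-2.88, 2.88]. Speed limits (rad/s): [2.39, 2.39, 3.01, 3.14, 3.14, 3.14].

### API

Orientations are given as a unit quaternion [w, x, y, z].
In Python, from rig import ctrl gives the robot as it stands.
- The arm moves only by the tool jog_arm, never from a script. Its argument "targets" is a list of rows, each an object with "offset": the shift along the tool's x, y, z in m, a list of three; "yaw": the turn about the tool's y in rad. In form: [{"offset": [dx, dy, dz], "yaw": yaw}, ...]. A call has 1 to 12 rows; each row is the pose to reach, as a shift and turn from the pose measured when the call began, along the tool's axes at that moment; what a row does not reach only later rows make up. A row lasts 1/12 s, in which the tool goes at most 41.7 mm and 7.16 degrees, less where a joint would pass 70% of its speed; a pose out of reach is approached as far as the arm can. A call with a gripper value outside its range is refused whole. "fingers" is the finger opening in m, from 0 to 0.0854, set as the call begins (left out, the last holds). The fingers move at their own pace and stop on an object; "grip_force" is the grip in N (left out, the last holds). Time passes only in rows, so rows that repeat a pose let the fingers close. It gives the time, the measured TCP pose, the force and the opening at its end, in the units of the state.
- ctrl.sense(): the state, without advancing time (a new reading comes with each control period).
- ctrl.capture(name): name is "scene" or "top" or "wrist"; returns a dict with "img" (400x640x3 uint8, red, green, blue), "intrinsics" (3x3 intrinsics, pixels), "T" (4x4, takes a point from camera to world coordinates); the wrist camera has in their place "mount" (4x4, takes a point from camera to tool coordinates, whose origin is the TCP and whose axes are the tool frame's). Camera axes: x right, y up, looking along -z (the intrinsics and any distortion apply to the point x, -y, -z); pixel columns grow to the right and rows downward; lengths in mm; the calibration is good to about 2 mm. The wrist camera is an equidistant fisheye: a pixel r from the principal point sees the ray r / f radians off the axis. A picture is of the moment at which its call begins: read the wrist's pose just before it. There is no depth.
- ctrl.finish_job(): hands the job in, once; it reports no verdict.
Trained networks look in the newest picture that a camera, given by its name, has taken for a name from the list of things; names that differ only in an ending like _2 or _b are one class to them, and where a whole thing is asked for, a point or a joint stands for the part that bears it (a point fixed in the world has none). Each returns a list of dicts, best first, with "score" (0 to 1); they miss things now and then, are a little off and sometimes report something else, mostly with a low value. They report only what shows in the picture. A call takes as long as a camera call. They do not tell look-alikes from the thing itself.
- ctrl.boxes_of(camera, target): "box" ([left, top, right, bottom] in pixels, round what is visible of it).
- ctrl.regions_of(camera, target): "region" (400x640 bool, what is visible of it) and "box" ([left, top, right, bottom] in pixels, round what is visible of it).
The state is a dict: "time_s": time; "joints": joint angles; "dq": joint speeds; "tau": joint torques, N m; "eef_pos": TCP position; "ee_rot": TCP orientation; "force": force on the tool from outside, world axes, zero at the start; "wrist_torque": the same for the moment, N m; "grip_width": opening from 0.0 (shut) to 1.0 (fully open).
Only numpy, scipy, OpenCV 4.12 (cv2) and the standard library are available. Lean on these libraries where they do the work, as an engineer would, in place of code of your own. Each camera call takes 0.05 s, during which the arm holds its last target.

### The job

Take the cover plate off the cube mould and lay it flat beside the other two on the granite surface plate, without dropping or banging anything on the granite. Then press lightly on the corners of the plates to find the one that rocks, and put that one flat in the reject tray. Leave the two sound plates lying on the granite and the other things on the bench undisturbed.

Things in the scene. Friction and masses are not known exactly. Their poses are not given: they have to be found in the camera images.
- granite: fixed dark granite surface plate, 250 (x) x 400 (y) x 58 mm high on its feet; origin at table height under its centre, z up; its flat top is 58 mm above the origin. Two cover plates lie on it, long sides within 0.25 rad of x, about 115 mm apart in y, and a loose straightedge near its far (+x) edge; its +y third is free
- mould: fixed steel two-cube mould, 132 x 72 mm and 58 mm high, on a base plate 156 x 90 mm; origin at table height under its centre, long side along x; a cover plate lies on its top, 58 mm above the origin. It stands to one side of the granite, the reject tray on the other side (either way round)
- tray: fixed open aluminium reject tray, outside 220 (x) x 150 (y) x 40 mm high, walls and floor 4 mm; origin at table height under its centre
- plate1_mid (a point): one of three like steel cover plates, 120 x 64 x 8 mm, 0.48 kg; its centre, half-way up; x along its length, y across, z up. One of the three is warped: one corner (not known which) stands 3.5 mm up, fading out by mid-plate; it still lies level on the rest. 12 mm in from that corner's edges its top is 2 mm high, and 3 to 4 N there rocks it by 0.09 rad; let go, it falls back
- plate2_mid (a point): one of three like steel cover plates, 120 x 64 x 8 mm, 0.48 kg; its centre, half-way up; x along its length, y across, z up. One of the three is warped: one corner (not known which) stands 3.5 mm up, fading out by mid-plate; it still lies level on the rest. 12 mm in from that corner's edges its top is 2 mm high, and 3 to 4 N there rocks it by 0.09 rad; let go, it falls back
- plate3_mid (a point): one of three like steel cover plates, 120 x 64 x 8 mm, 0.48 kg; its centre, half-way up; x along its length, y across, z up. One of the three is warped: one corner (not known which) stands 3.5 mm up, fading out by mid-plate; it still lies level on the rest. 12 mm in from that corner's edges its top is 2 mm high, and 3 to 4 N there rocks it by 0.09 rad; let go, it falls back
- straightedge_mid (a point): loose steel straightedge, 25 x 200 x 6 mm, lying on the granite near its far edge; its centre. Leave alone
- cube1: loose hardened cement cube, 50 mm; centre of its underside. Leave alone
- cube2: another such cube. Leave alone
- brush: loose brush lying on the bench. Leave alone
- spatula: loose spatula lying on the bench. Leave alone
- bottle: loose glass reagent bottle, 70 mm across, 140 mm high; centre of its underside. Leave alone
Mind the look-alikes: they are no part of the job. What is shaped like the part that bears plate1_mid but green or red is not meant.

How it is judged:
By the outcome, as a careful person would: the job done as asked, in the order asked, and still so for the second after the job is handed in, with the robot touching nothing.
It also fails if it takes over 72 s, if anything falls off the work surface, if the arm or the gripper's body presses on something with over 40 N, if the wrist force passes 120 N, or if a joint passes its speed limit or range.

## Working session

There is one attempt and no reset: what is moved stays moved. The work goes in short steps, Python scripts to look and compute and a tool call to move; the robot and the scene stay as the last step left them, time stands still between calls to the robot, and variables do not carry over. Pictures are saved under pics/ and viewed, and the job is handed in when it is done.

Besides the shell and the picture viewer there is one more tool, called after ">>>" as name(argument=value, ...) on one line, values as JSON. jog_arm: Moves the arm, as the interface text tells. Its arguments: {"type":"object","properties":{"targets":{"type":"array"},"fingers":{"type":"number"},"grip_force":{"type":"number"}},"required":["targets"]}

```bash
ls; mkdir -p pics; python3 - <<'E'
from rig import ctrl
import cv2,numpy as np
s=ctrl.sense();print(s)
for n in("top","scene","wrist"):
    c=ctrl.capture(n);cv2.imwrite(f"pics/a_{n}.png",c["img"][:,:,::-1]);np.savez(f"a_{n}.npz",**{k:v for k,v in c.items()})
    print(n,{k:np.round(v,4).tolist() for k,v in c.items() if k!="img"})
E
```

```text
pics
{'time_s': 0.0, 'joints': array([-1.54040825e+00,  3.13441272e-01,  1.49848756e+00,  4.33846612e-05,
        1.33100151e+00, -2.23400121e-01]), 'dq': array([-0.00059913, -0.00094928, -0.00030093,  0.00187279, -0.00073012,
        0.00017582]), 'tau': array([-3.29844806e-05, -4.12260747e+01, -2.59746766e+01, -2.45810934e-04,
        4.17982505e-03, -2.35866725e-05]), 'eef_pos': array([ 131.8033913 , -507.92520539,  247.72053135]), 'ee_rot': array([ 0.55962899, -0.55887987,  0.43299489, -0.4324166 ]), 'force': array([ 1.50070959, -0.25802195, -0.16147032]), 'wrist_torque': array([ 0.03504758,  0.04865548, -0.01347516]), 'grip_width': 0.9995681226752536}
top {'intrinsics': [[486.0458, 0.0, 312.36], [0.0, 486.0458, 198.6478], [0.0, 0.0, 1.0]], 'T': [[-0.0212, 0.9955, -0.0922, 376.6003], [-0.9998, -0.0213, -0.0002, -36.4575], [-0.0022, 0.0922, 0.9957, 1668.2058], [0.0, 0.0, 0.0, 1.0]]}
scene {'intrinsics': [[436.9285, 0.0, 317.1685], [0.0, 436.9285, 192.8154], [0.0, 0.0, 1.0]], 'T': [[-0.8177, -0.4923, 0.2984, 972.5054], [0.5756, -0.7068, 0.4112, 517.6051], [0.0085, 0.508, 0.8613, 1243.4762], [0.0, 0.0, 0.0, 1.0]]}
wrist {'intrinsics': [[309.7069, 0.0, 322.4276], [0.0, 309.7069, 202.2338], [0.0, 0.0, 1.0]], 'mount': [[1.0, -0.0009, -0.0017, 0.7374], [-0.0014, 0.2685, -0.9633, -125.6537], [0.0014, 0.9633, 0.2685, 66.5819], [0.0, 0.0, 0.0, 1.0]]}
```

View pics/a_top.png

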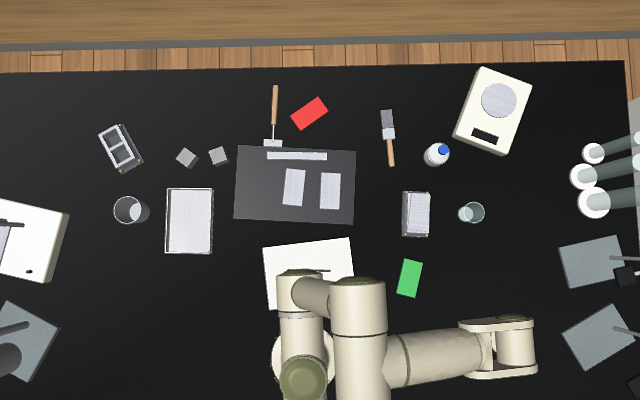

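View pics/a_scene.png

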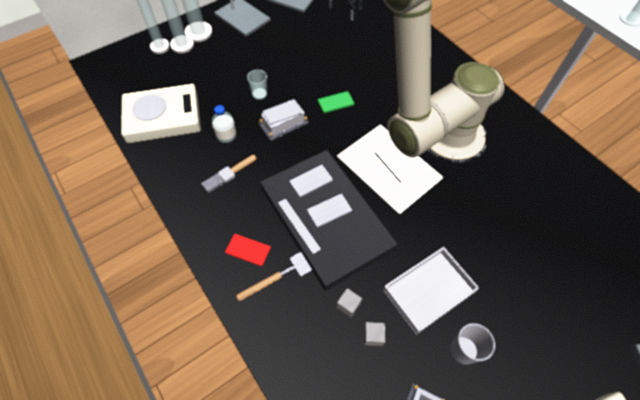

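View pics/a_wrist.png

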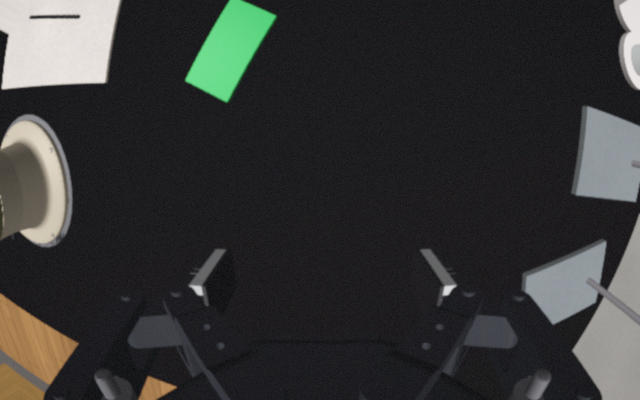

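```bash
cat > h.py <<'E'
import numpy as np,cv2
from scipy.spatial.transform import Rotation as R
def ray(c,u,v):
    K=c["intrinsics"];d=np.array([(u-K[0,2])/K[0,0],-(v-K[1,2])/K[1,1],-1.]);T=c["T"];return T[:3,3],T[:3,:3]@d
def at(c,u,v,z):
    o,d=ray(c,u,v);return o+d*(z-o[2])/d[2]
def proj(c,p):
    T=c["T"];q=T[:3,:3].T@(np.asarray(p,float)-T[:3,3]);K=c["intrinsics"];return np.array([K[0,0]*q[0]/-q[2]+K[0,2],K[1,1]*-q[1]/-q[2]+K[1,2]])
def Rt(s): w,x,y,z=s["ee_rot"];return R.from_quat([x,y,z,w]).as_matrix()
def wpose(s,c):
    T=np.eye(4);T[:3,:3]=Rt(s);T[:3,3]=s["eef_pos"];return T@c["mount"]
def wray(s,c,u,v):
    K=c["intrinsics"];a=np.array([u-K[0,2],v-K[1,2]]);r=np.hypot(*a);th=r/K[0,0];a=a/max(r,1e-9)
    d=np.array([np.sin(th)*a[0],-np.sin(th)*a[1],-np.cos(th)]);T=wpose(s,c);return T[:3,3],T[:3,:3]@d
def wat(s,c,u,v,z):
    o,d=wray(s,c,u,v);return o+d*(z-o[2])/d[2]
def wproj(s,c,p):
    T=wpose(s,c);q=T[:3,:3].T@(np.asarray(p,float)-T[:3,3]);th=np.arctan2(np.hypot(q[0],q[1]),-q[2]);h=np.hypot(q[0],q[1]);K=c["intrinsics"]
    return np.array([K[0,2]+K[0,0]*th*q[0]/h,K[1,2]-K[0,0]*th*q[1]/h])
def rect(P):
    (c,wh,a)=cv2.minAreaRect(np.array(P,np.float32)[:,:2]);w,h=wh
    if w<h: a+=90;w,h=h,w
    a=(a+90)%180-90
    return np.round(c,1),np.round([w,h],1),round(np.radians(a),4)
E
python3 - <<'E'
from rig import ctrl
from h import *
print(np.round(Rt(ctrl.sense()),3).tolist())
for cam in("top","scene"):
  c=ctrl.capture(cam)
  for t,z in(("plate1_mid",66),("straightedge_mid",64),("granite",58),("mould",58),("tray",40),("cube1",50),("brush",10),("spatula",10),("bottle",140)):
    for r in ctrl.regions_of(cam,t)[:5]:
        if r["score"]<.2: continue
        ys,xs=np.where(r["region"]);
        if len(xs)<8: continue
        cn=cv2.findContours(r["region"].astype(np.uint8),0,2)[0];k=max(cn,key=cv2.contourArea)[:,0]
        P=[at(c,u,v,z) for u,v in k]
        print(cam,t,round(r["score"],2),np.round(r["box"]).tolist(),*rect(P))
c=ctrl.capture("top")["img"][130:270,150:450,::-1]
cv2.imwrite("pics/b.png",cv2.resize(c,None,fx=2.6,fy=2.6,interpolation=cv2.INTER_CUBIC))
E
```

```text
[[0.251, -0.0, 0.968], [-0.968, 0.001, 0.251], [-0.001, -1.0, 0.0]]Traceback (most recent call last):
  File "<stdin>", line 13, in <module>
  File "h.py", line 21, in rect
    (c,wh,a)=cv2.minAreaRect(np.array(P,np.float32)[:,:2]);w,h=wh
             ~~~~~~~~~~~~~~~^^^^^^^^^^^^^^^^^^^^^^^^^^^^^^
cv2.error: OpenCV(4.12.0) /io/opencv/modules/imgproc/src/convhull.cpp:143: error: (-215:Assertion failed) total >= 0 && (depth == CV_32F || depth == CV_32S) in function 'convexHull'
```

```bash
sed -i 's/np.array(P,np.float32)\[:,:2\]/np.ascontiguousarray(np.array(P,np.float32)[:,:2])/' h.py
python3 - <<'E'
from rig import ctrl
from h import *
for cam in("top","scene"):
  c=ctrl.capture(cam)
  for t,z in(("plate1_mid",66),("straightedge_mid",64),("granite",58),("mould",58),("tray",40),("cube1",50),("brush",10),("spatula",10),("bottle",140)):
    for r in ctrl.regions_of(cam,t)[:5]:
        if r["score"]<.2: continue
        ys,xs=np.where(r["region"]);
        if len(xs)<8: continue
        cn=cv2.findContours(r["region"].astype(np.uint8),0,2)[0];k=max(cn,key=cv2.contourArea)[:,0]
        P=[at(c,u,v,z) for u,v in k]
        print(cam,t,round(r["score"],2),np.round(r["box"]).tolist(),*rect(P))
c=ctrl.capture("top")["img"][130:270,150:450,::-1]
cv2.imwrite("pics/b.png",cv2.resize(c,None,fx=2.6,fy=2.6,interpolation=cv2.INTER_CUBIC))
E
```

```text
top plate1_mid 0.97 [398.0, 260.0, 425.0, 298.0] [ 258.4 -344.8] [118.7  64.3] -0.266
top plate1_mid 0.87 [318.0, 174.0, 341.0, 211.0] [552.7 -95.3] [120.1  66.5] -0.0227
top plate1_mid 0.57 [290.0, 96.0, 330.0, 133.0] [813.8 -28.7] [119.9  64.7] -0.9631
top straightedge_mid 0.66 [267.0, 152.0, 323.0, 160.0] [672.7  13.8] [190.6  20.3] 1.5492
top granite 0.72 [232.0, 141.0, 357.0, 226.0] [574.9  21.7] [405.9 258. ] 1.4979
top mould 0.82 [399.0, 189.0, 428.0, 239.0] [ 469.1 -373.5] [155.7  89.8] -0.0431
top tray 0.93 [162.0, 190.0, 215.0, 254.0] [463.6 378.4] [218.1 157.7] -0.0336
top cube1 0.79 [178.0, 148.0, 201.0, 167.0] [673.9 383. ] [61.1 50.4] 0.9642
top cube1 0.67 [210.0, 146.0, 230.0, 167.0] [679.1 276.1] [62.  57.3] 0.3143
top brush 0.78 [381.0, 109.0, 394.0, 165.0] [ 737.3 -304.3] [200.8  42.1] 0.0474
top spatula 0.7 [265.0, 84.0, 285.0, 148.0] [861.4  90. ] [143.1  22. ] -0.0635
top bottle 0.66 [425.0, 140.0, 451.0, 163.0] [ 652.1 -432.8] [91.5 66.1] -1.0064
top bottle 0.33 [235.0, 143.0, 356.0, 223.0] [564.7  16.9] [381.8 240.9] 1.4944
scene plate1_mid 0.83 [321.0, 93.0, 3
[... 188 characters left out ...]
 [839.4  -3.8] [121.1  68.1] -0.9296
scene straightedge_mid 0.57 [279.0, 199.0, 318.0, 251.0] [673.3  11.8] [203.8  30.1] 1.5186
scene mould 0.7 [265.0, 100.0, 301.0, 127.0] [ 470.7 -393.6] [120.3  70.3] -0.1733
scene tray 0.69 [387.0, 252.0, 479.0, 330.0] [471.6 383. ] [232.9 155. ] -0.0394
scene cube1 0.97 [339.0, 287.0, 360.0, 319.0] [689.1 285.8] [58.4 49.7] 0.3364
scene cube1 0.78 [364.0, 324.0, 386.0, 346.0] [684.5 392. ] [56.9 50.3] 0.8798
scene brush 0.59 [202.0, 156.0, 256.0, 194.0] [ 737.9 -305.7] [198.2  52.4] 0.0251
scene spatula 0.9 [239.0, 255.0, 314.0, 301.0] [848.2  89.2] [166.8  20.8] -0.0709
scene bottle 0.77 [212.0, 107.0, 234.0, 140.0] [ 688.3 -398.1] [158.2  65.7] 1.2416
```

View pics/b.png

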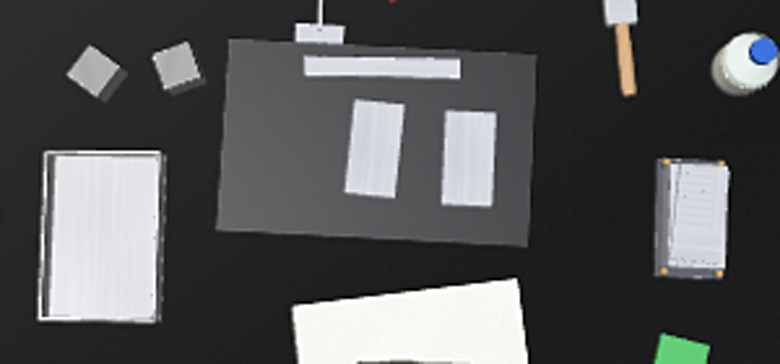

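```bash
python3 - <<'E'
import numpy as np
from h import *
c=dict(np.load("a_top.npz"))
g=cv2.cvtColor(c["img"],cv2.COLOR_RGB2GRAY)
for n,(u0,v0,u1,v1),th in(("B",(278,164,310,211),150),("A",(314,168,346,214),150),("M",(400,188,434,240),150),("S",(262,148,330,162),150)):
    m=np.zeros_like(g);m[v0:v1,u0:u1]=(g[v0:v1,u0:u1]>th)*255
    f=cv2.resize(g[v0:v1,u0:u1],None,fx=8,fy=8,interpolation=cv2.INTER_CUBIC)
    k=max(cv2.findContours((f>th).astype(np.uint8),0,2)[0],key=cv2.contourArea)[:,0]
    P=[at(c,u0+(u+.5)/8-.5,v0+(v+.5)/8-.5,66 if n!="S" else 64) for u,v in k]
    print(n,*rect(P))
E
```

```text
B [566.1  25.3] [121.6  65.4] -0.1258
A [550.9 -94.5] [121.2  65.3] -0.0678
M [ 473.7 -380.9] [137.   83.4] -0.0612
S [671.6  13.9] [201.5  26.9] 1.5316
```

```bash
cat >> h.py <<'E'
def go(s,p,phi):
    """world TCP p, plate yaw phi -> tool offset (m), yaw"""
    M=Rt(s);off=M.T@(np.asarray(p,float)-s["eef_pos"])/1000
    a=np.arctan2(M[1,0],M[0,0]);t=phi-np.pi/2
    return np.round(off,4).tolist(),round(float(-((t-a+np.pi)%(2*np.pi)-np.pi)),4)
E
python3 - <<'E'
from rig import ctrl
from h import *
s=ctrl.sense();print(s["time_s"],go(s,(472,-383,190),-.06))
E
```

```text
1.3 ([-0.0357, 0.0583, 0.3607], 0.3138)
```

>>> jog_arm(targets=[{"offset":[-0.036,0.058,0.361],"yaw":0.314},{"offset":[-0.036,0.058,0.361],"yaw":0.314},{"offset":[-0.036,0.058,0.361],"yaw":0.314},{"offset":[-0.036,0.058,0.361],"yaw":0.314},{"offset":[-0.036,0.058,0.361],"yaw":0.314},{"offset":[-0.036,0.058,0.361],"yaw":0.314},{"offset":[-0.036,0.058,0.361],"yaw":0.314},{"offset":[-0.036,0.058,0.361],"yaw":0.314},{"offset":[-0.036,0.058,0.361],"yaw":0.314},{"offset":[-0.036,0.058,0.361],"yaw":0.314},{"offset":[-0.036,0.058,0.361],"yaw":0.314}])

```text
time_s: 2.22
eef_pos: [473.5, -381.5, 189.4]
ee_rot: [0.486, -0.486, 0.514, -0.514]
force: [-0.4, -0.0, 0.3]
grip_width: 1.004
```

```bash
python3 - <<'E'
from rig import ctrl
from h import *
import pickle
s=ctrl.sense();c=ctrl.capture("wrist");pickle.dump((s,c),open("w1.pkl","wb"))
cv2.imwrite("pics/w1.png",c["img"][:,:,::-1]);print(s["time_s"],s["eef_pos"],s["force"],s["grip_width"],np.abs(s["dq"]).max())
E
```

```text
2.2167 [ 473.47660617 -381.46945343  189.43132701] [-0.4474835  -0.00085451  0.273455  ] 1.003791612863675 0.06080391544095286
```

View pics/w1.png

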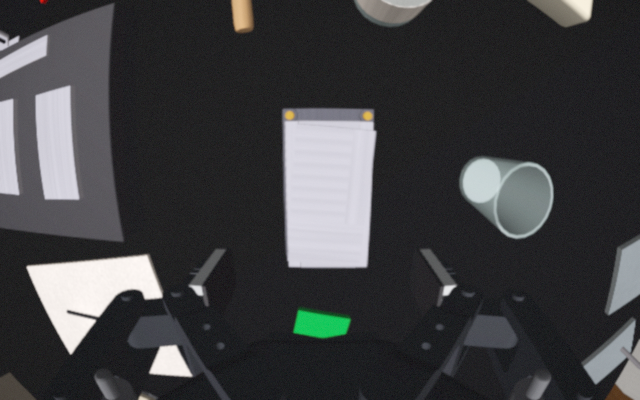

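```bash
python3 - <<'E'
from h import *
import pickle
s,c=pickle.load(open("w1.pkl","rb"))
i=c["img"][95:280,265:395,::-1]
i=cv2.resize(i,None,fx=3.2,fy=3.2,interpolation=cv2.INTER_CUBIC)
i=np.clip((i.astype(float)-120)*2,0,255).astype(np.uint8)
cv2.imwrite("pics/w1c.png",i)
E
```

```text
(no output)
```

View pics/w1c.png

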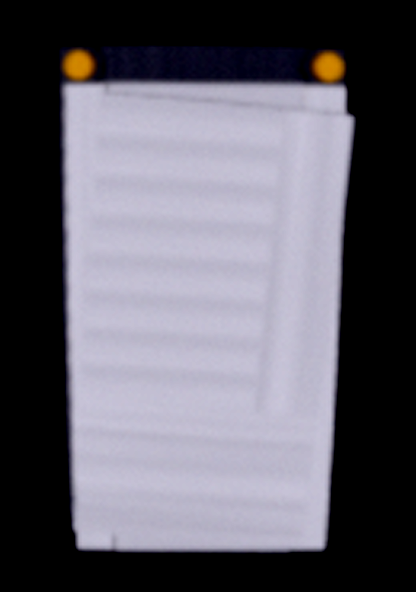

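```bash
cat > m.py <<'E'
from h import *
import pickle
s,c=pickle.load(open("w1.pkl","rb"))
P=[wat(s,c,265+x/3.2,95+y/3.2,66) for x,y in((105,92),(354,117),(325,548),(113,550))]
for p in P:print(np.round(p,1))
for i in range(4):print(np.round(np.linalg.norm(P[i]-P[(i+1)%4]),1),end=" ")
print(rect(P))
Q=[wat(s,c,265+x/3.2,95+y/3.2,58) for x,y in((62,83),(346,85),(77,530))]
for p in Q:print(np.round(p,1))
E
python3 m.py
python3 - <<'E'
from h import *
import pickle
s,c=pickle.load(open("w1.pkl","rb"))
for n,(y0,y1,x0,x1) in(("t",(105,150,280,380)),("b",(230,275,280,380))):
    i=c["img"][y0:y1,x0:x1,::-1]
    i=cv2.resize(i,None,fx=8,fy=8,interpolation=cv2.INTER_CUBIC)
    i=np.clip((i.astype(float)-150)*3,0,255).astype(np.uint8)
    cv2.imwrite(f"pics/w1{n}.png",i)
E
```

```text
[ 536.8 -366.8   66. ]
[ 527.5 -428.9   66. ]
[ 408.5 -419.4   66. ]
[ 411.5 -359.5   66. ]
62.8 119.4 60.0 125.5 (array([ 472.3, -394.3]), array([125.5,  62.5]), np.float64(-0.0582))
[ 539.8 -355.2   58. ]
[ 535.5 -428.4   58. ]
[ 414.3 -348.7   58. ]
```

View pics/w1t.png

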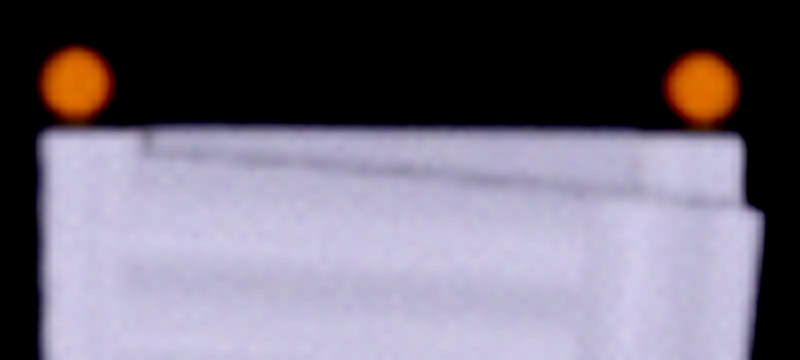

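View pics/w1b.png

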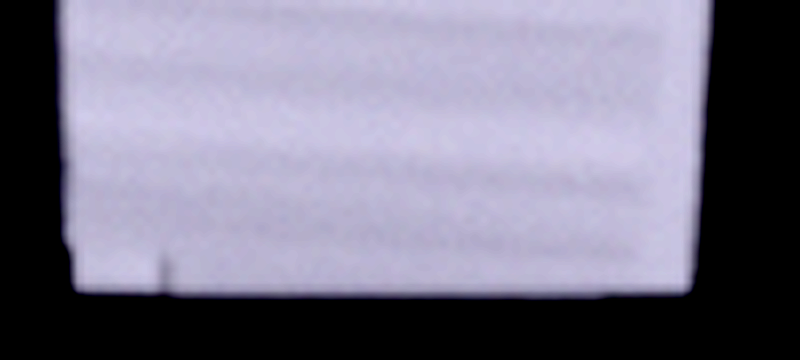

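```bash
python3 - <<'E'
from h import *
import pickle
s,c=pickle.load(open("w1.pkl","rb"))
TR=wat(s,c,280+765/8-.5,105+210/8-.5,66);BL=wat(s,c,280+65/8-.5,230+240/8-.5,66)
d=TR-BL;print(TR,BL,np.hypot(*d[:2]),np.hypot(120,64),(TR+BL)/2)
phi=np.arctan2(d[1],d[0])-np.arctan2(-64,120);print("phi",phi)
cen=((TR+BL)/2)[:2]
# mould corners z=58
for n,p in(("mTL",(280+42/8,105+130/8)),("mTR",(280+743/8,105+137/8)),("mBL",(280+75/8,230+292/8)),("mBR",(280+690/8,230+292/8))): print(n,np.round(wat(s,c,*p,58),1))
e=np.array([[np.cos(phi),-np.sin(phi)],[np.sin(phi),np.cos(phi)]])
i=c["img"][:,:,::-1].copy()[95:280,265:395];i=np.clip((i.astype(float)-120)*2,0,255).astype(np.uint8);i=cv2.resize(i,None,fx=3.2,fy=3.2,interpolation=cv2.INTER_CUBIC)
q=[wproj(s,c,[*(cen+e@np.array(l)),66]) for l in((60,32),(60,-32),(-60,-32),(-60,32))]
q=((np.array(q)-[265,95]+.5)*3.2).astype(int);cv2.polylines(i,[q],True,(0,0,255),1);cv2.imwrite("pics/w1d.png",i)
E
```

```text
[ 528.14193435 -428.46789597   66.        ] [ 419.43506676 -348.72057246   66.        ] 134.82143252740147 136.0 [ 473.78850056 -388.59423421   66.        ]
phi -0.1429646904135789
mTL [ 539.5 -355.9   58. ]
mTR [ 535.  -428.2   58. ]
mBL [ 408.2 -348.4   58. ]
mBR [ 404.  -420.1   58. ]
```

View pics/w1d.png

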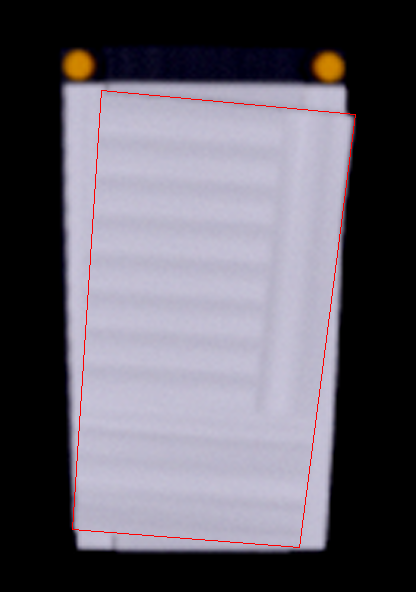

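```bash
python3 - <<'E'
from h import *
import pickle
s,c=pickle.load(open("w1.pkl","rb"))
i=c["img"][225:310,170:250,::-1];cv2.imwrite("pics/f.png",cv2.resize(np.clip(i.astype(float)*2,0,255).astype(np.uint8),None,fx=7,fy=7,interpolation=cv2.INTER_CUBIC))
t=dict(np.load("a_top.npz"));
cen=np.array([473.8,-388.6]);phi=-.143;e=np.array([[np.cos(phi),-np.sin(phi)],[np.sin(phi),np.cos(phi)]])
i=t["img"][180:245,390:440,::-1];i=cv2.resize(i,None,fx=8,fy=8,interpolation=cv2.INTER_CUBIC)
q=[proj(t,[*(cen+e@np.array(l)),66]) for l in((60,32),(60,-32),(-60,-32),(-60,32))]
q=((np.array(q)-[390,180]+.5)*8).astype(int);cv2.polylines(i,[q],True,(0,0,255),1);cv2.imwrite("pics/td.png",i)
E
```

```text
(no output)
```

View pics/f.png

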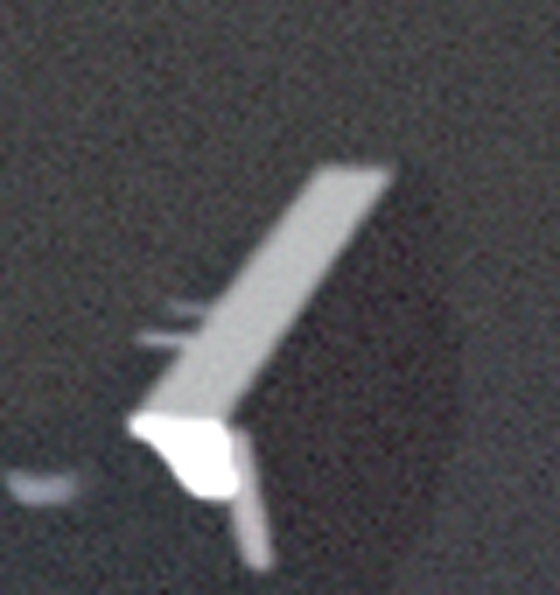

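View pics/td.png

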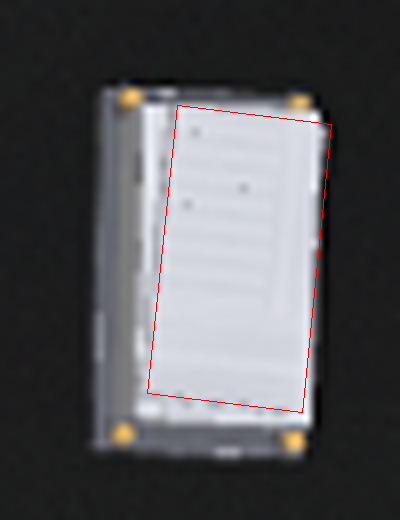

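```bash
cat >> h.py <<'E'
def tip(c,u,v,X):
    K=c["intrinsics"];a=np.array([u-K[0,2],v-K[1,2]]);r=np.hypot(*a);th=r/K[0,0];a=a/r
    d=np.array([np.sin(th)*a[0],-np.sin(th)*a[1],-np.cos(th)]);M=c["mount"];d=M[:3,:3]@d;o=M[:3,3];return o+d*(X-o[0])/d[0]
E
python3 - <<'E'
from h import *
import pickle
s,c=pickle.load(open("w1.pkl","rb"))
print(tip(c,226.4,249.6,-42.7),tip(c,170+230/7,225+415/7,-42.7))
print(go(s,(474,-387,120),-.143),s["eef_pos"])
E
```

```text
[-42.7          0.14534371   9.23417805] [-42.7        -31.86213141   9.32906147]
([0.0056, 0.0694, 0.0009], 0.086) [ 473.47660617 -381.46945343  189.43132701]
```

>>> jog_arm(targets=[{"offset":[0.006,0.069,0.001],"yaw":0.086},{"offset":[0.006,0.069,0.001],"yaw":0.086},{"offset":[0.006,0.069,0.001],"yaw":0.086},{"offset":[0.006,0.069,0.001],"yaw":0.086},{"offset":[0.006,0.069,0.001],"yaw":0.086}], fingers=0.064, grip_force=40)

```text
time_s: 2.68
eef_pos: [472.9, -389.7, 123.3]
ee_rot: [-0.462, 0.462, -0.534, 0.536]
force: [0.1, -1.1, -0.3]
grip_width: 0.747
```

```bash
python3 - <<'E'
from rig import ctrl
from h import *
import pickle
s=ctrl.sense();c=ctrl.capture("wrist");pickle.dump((s,c),open("w2.pkl","wb"))
cv2.imwrite("pics/w2.png",c["img"][:,:,::-1]);print(s["time_s"],s["eef_pos"],s["force"],s["grip_width"])
i=c["img"][225:310,170:270,::-1];cv2.imwrite("pics/f2.png",cv2.resize(np.clip(i.astype(float)*2,0,255).astype(np.uint8),None,fx=7,fy=7,interpolation=cv2.INTER_CUBIC))
E
```

```text
2.6833 [ 472.86911314 -389.67189498  123.28624033] [ 0.08034873 -1.07279324 -0.34359445] 0.7471960681400166
```

View pics/w2.png

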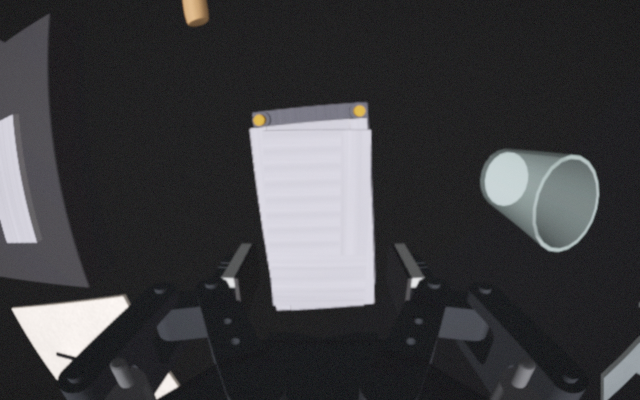

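View pics/f2.png

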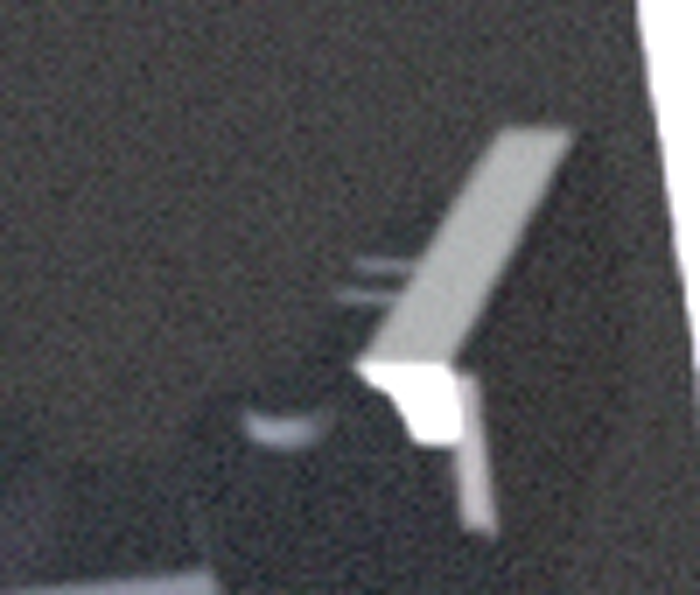

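```bash
python3 - <<'E'
from h import *
import pickle
s,c=pickle.load(open("w2.pkl","rb"))
print(tip(c,170+575/7,225+128/7,-31.9),tip(c,170+455/7,225+362/7,-31.9))
i=c["img"][115:320,240:390,::-1];i=np.clip((i.astype(float)-120)*2,0,255).astype(np.uint8);cv2.imwrite("pics/w2c.png",cv2.resize(i,None,fx=2.9,fy=2.9,interpolation=cv2.INTER_CUBIC))
M=Rt(s);print(np.arctan2(M[1,0],M[0,0])+np.pi/2)
E
```

```text
[-31.9          7.77824589   9.56991291] [-31.9        -24.53231813   9.29206936]
-0.14574328645531742
```

View pics/w2c.png

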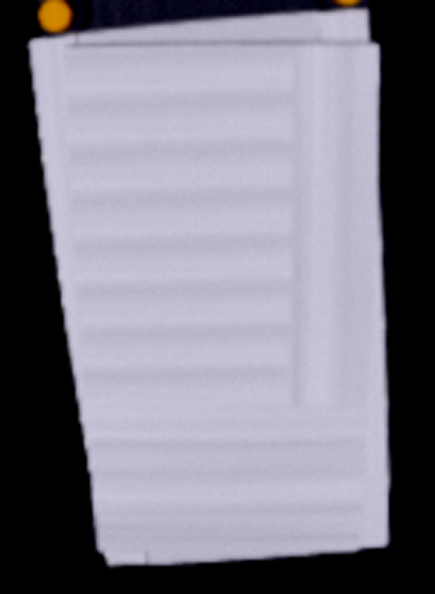

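```bash
python3 - <<'E'
from rig import ctrl
from h import *
import pickle
s,c=pickle.load(open("w2.pkl","rb"))
f=lambda x,y:wat(s,c,240+x/2.9-.5,115+y/2.9-.5,66)
TR=f(379,45);BL=f(98,547);d=TR-BL;print(TR,BL,np.hypot(*d[:2]),(TR+BL)/2,np.arctan2(d[1],d[0])-np.arctan2(-64,120))
cen=((TR+BL)/2)[:2]
s=ctrl.sense();print(s["eef_pos"]);print(go(s,(*cen,90),-.143),go(s,(*cen,71),-.143))
E
```

```text
[ 528.36517501 -427.97556049   66.        ] [ 420.34160085 -348.60236394   66.        ] 134.0492331336183 [ 474.35338793 -388.28896221   66.        ] -0.1437294155113324
[ 473.15316479 -389.61659914  123.57730328]
([-0.0016, 0.0336, 0.0009], -0.0025) ([-0.0016, 0.0526, 0.0009], -0.0025)
```

>>> jog_arm(targets=[{"offset":[-0.0016,0.033,0.001],"yaw":-0.0025},{"offset":[-0.0016,0.033,0.001],"yaw":-0.0025},{"offset":[-0.0016,0.042,0.001],"yaw":-0.0025},{"offset":[-0.0016,0.047,0.001],"yaw":-0.0025},{"offset":[-0.0016,0.05,0.001],"yaw":-0.0025},{"offset":[-0.0016,0.052,0.001],"yaw":-0.0025},{"offset":[-0.0016,0.0526,0.001],"yaw":-0.0025},{"offset":[-0.0016,0.0526,0.001],"yaw":-0.0025}], fingers=0.085)

```text
time_s: 3.4
eef_pos: [474.6, -388.4, 71.3]
ee_rot: [-0.463, 0.463, -0.533, 0.536]
force: [0.3, 0.7, -0.2]
grip_width: 1.0
```

```bash
cat > st.py <<'E'
from rig import ctrl
from h import *
s=ctrl.sense();M=Rt(s);print(round(s["time_s"],2),np.round(s["eef_pos"],1),"phi",round(np.arctan2(M[1,0],M[0,0])+np.pi/2,4),"F",np.round(s["force"],1),"T",np.round(s["wrist_torque"],2),"g",round(s["grip_width"]*85.4,1))
E
python3 st.py
```

```text
3.4 [ 474.6 -388.4   71.3] phi -0.143 F [ 0.3  0.7 -0.2] T [-0.02  0.    0.04] g 85.4
```

>>> jog_arm(targets=[{"offset":[0,0,0],"yaw":0},{"offset":[0,0,0],"yaw":0},{"offset":[0,0,0],"yaw":0},{"offset":[0,0,0],"yaw":0},{"offset":[0,0,0],"yaw":0},{"offset":[0,0,0],"yaw":0}], fingers=0.055, grip_force=50)

```text
time_s: 3.9
eef_pos: [474.8, -388.6, 72.2]
ee_rot: [-0.463, 0.463, -0.533, 0.536]
force: [-0.5, 1.2, 5.1]
grip_width: 0.729
```

```bash
python3 st.py
```

```text
3.9 [ 474.8 -388.6   72.2] phi -0.1429 F [-0.5  1.2  5.1] T [ 0.44  0.17 -0.01] g 62.2
```

>>> jog_arm(targets=[{"offset":[0,-0.005,0],"yaw":0},{"offset":[0,-0.02,0],"yaw":0},{"offset":[0,-0.04,0],"yaw":0},{"offset":[0,-0.07,0],"yaw":0},{"offset":[0,-0.09,0],"yaw":0},{"offset":[0,-0.09,0],"yaw":0}])

```text
time_s: 4.4
eef_pos: [475.5, -389.4, 166.4]
ee_rot: [-0.463, 0.463, -0.53, 0.539]
force: [0.3, -0.8, -3.4]
grip_width: 0.725
```

```bash
python3 st.py; python3 - <<'E'
from rig import ctrl
from h import *
import pickle
s=ctrl.sense();c=ctrl.capture("wrist");pickle.dump((s,c),open("w3.pkl","wb"))
cv2.imwrite("pics/w3.png",c["img"][:,:,::-1])
E
```

```text
4.4 [ 475.5 -389.4  166.4] phi -0.1428 F [ 0.3 -0.8 -3.4] T [-0.01 -0.03 -0.04] g 61.9
```

View pics/w3.png

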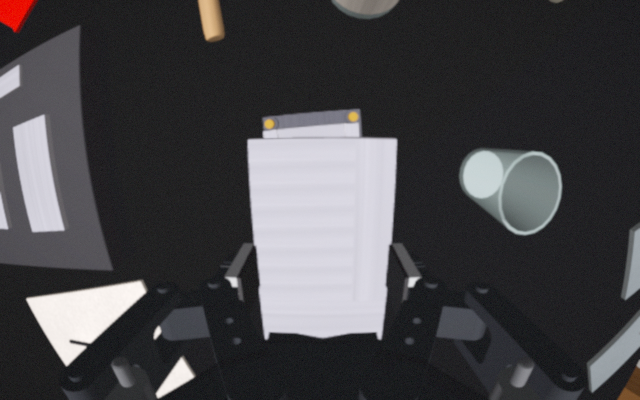

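```bash
python3 - <<'E'
from h import *
import pickle
s,c=pickle.load(open("w3.pkl","rb"))
M=Rt(s)
for z in range(148,176,4):
    a=wat(s,c,247.5,139,z);b=wat(s,c,396.5,139,z)
    f=M.T@((a+b)/2-s["eef_pos"]); print(z,np.linalg.norm(a-b).round(1),f.round(1))
E
```

```text
148 70.6 [ 1.3 18.9 57.8]
152 68.6 [ 1.3 14.9 58.1]
156 66.7 [ 1.3 10.9 58.4]
160 64.7 [ 1.3  6.9 58.6]
164 62.7 [ 1.3  2.9 58.9]
168 60.8 [ 1.3 -1.1 59.1]
172 58.8 [ 1.3 -5.1 59.4]
```

```bash
python3 - <<'E'
from rig import ctrl
from h import *
s=ctrl.sense();print(s["joints"].round(2));print(go(s,(572,142,150),-.1))
E
```

```text
[-0.88  0.57  1.33 -0.    1.23  0.84]
([-0.5391, 0.0107, 0.0205], -0.0429)
```

>>> jog_arm(targets=[{"offset":[-0.02,-0.01,0.001],"yaw":-0.004},{"offset":[-0.05,-0.01,0.002],"yaw":-0.008},{"offset":[-0.09,-0.01,0.004],"yaw":-0.012},{"offset":[-0.13,-0.01,0.005],"yaw":-0.016},{"offset":[-0.17,-0.01,0.006],"yaw":-0.02},{"offset":[-0.21,-0.01,0.008],"yaw":-0.024},{"offset":[-0.25,-0.01,0.01],"yaw":-0.028},{"offset":[-0.29,-0.01,0.012],"yaw":-0.032},{"offset":[-0.33,-0.01,0.013],"yaw":-0.036},{"offset":[-0.37,-0.01,0.014],"yaw":-0.04},{"offset":[-0.41,-0.01,0.016],"yaw":-0.043},{"offset":[-0.45,-0.01,0.018],"yaw":-0.043}], grip_force=70)

```text
time_s: 5.45
eef_pos: [555.8, 56.3, 168.9]
ee_rot: [-0.473, 0.476, -0.523, 0.526]
force: [1.0, 0.1, -4.0]
grip_width: 0.717
```

```bash
python3 st.py;python3 - <<'E'
from rig import ctrl
from h import *
s=ctrl.sense();print(go(s,(572,142,120),-.1))
E
```

```text
5.45 [555.8  56.3 168.9] phi -0.0998 F [ 1.   0.1 -4. ] T [ 0.   -0.06 -0.05] g 61.2
([-0.0871, 0.0484, 0.0076], 0.0002)
```

>>> jog_arm(targets=[{"offset":[-0.035,0.01,0.003],"yaw":0},{"offset":[-0.065,0.025,0.006],"yaw":0},{"offset":[-0.083,0.04,0.0076],"yaw":0},{"offset":[-0.087,0.047,0.0076],"yaw":0},{"offset":[-0.087,0.049,0.0076],"yaw":0},{"offset":[-0.087,0.049,0.0076],"yaw":0},{"offset":[-0.087,0.049,0.0076],"yaw":0}])

```text
time_s: 6.03
eef_pos: [572.1, 140.7, 119.5]
ee_rot: [-0.473, 0.475, -0.523, 0.526]
force: [0.3, 0.1, -3.3]
grip_width: 0.715
```

```bash
python3 st.py;python3 - <<'E'
from rig import ctrl
from h import *
import pickle
s=ctrl.sense();c=ctrl.capture("wrist");pickle.dump((s,c),open("w4.pkl","wb"))
cv2.imwrite("pics/w4.png",c["img"][:,:,::-1])
E
```

```text
6.03 [572.1 140.7 119.5] phi -0.101 F [ 0.3  0.1 -3.3] T [ 0.01  0.01 -0.01] g 61.1
```

View pics/w4.png

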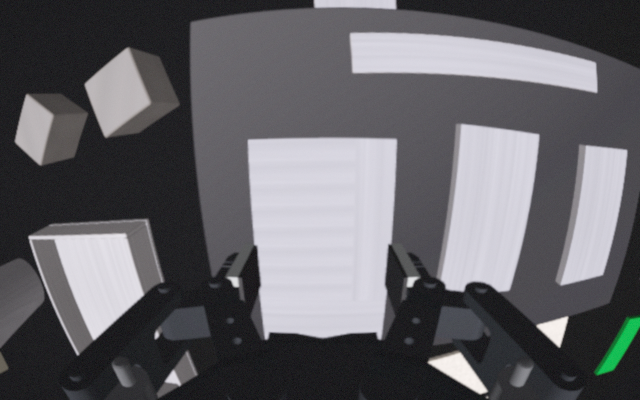

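>>> jog_arm(targets=[{"offset":[0,0.015,0],"yaw":0},{"offset":[0,0.028,0],"yaw":0},{"offset":[0,0.036,0],"yaw":0},{"offset":[0,0.04,0],"yaw":0},{"offset":[0,0.0425,0],"yaw":0},{"offset":[0,0.044,0],"yaw":0},{"offset":[0,0.045,0],"yaw":0},{"offset":[0,0.0455,0],"yaw":0}])

```text
time_s: 6.75
eef_pos: [572.6, 140.4, 74.8]
ee_rot: [-0.473, 0.475, -0.522, 0.527]
force: [0.7, 0.7, -4.3]
grip_width: 0.714
```

```bash
python3 st.py
```

```text
6.75 [572.6 140.4  74.8] phi -0.1013 F [ 0.7  0.7 -4.3] T [ 0.03  0.   -0.03] g 60.9
```

>>> jog_arm(targets=[{"offset":[0,0.001,0],"yaw":0},{"offset":[0,0.0014,0],"yaw":0},{"offset":[0,0.0018,0],"yaw":0},{"offset":[0,0.0022,0],"yaw":0},{"offset":[0,0.0022,0],"yaw":0}])

```text
time_s: 7.17
eef_pos: [572.7, 140.4, 72.6]
ee_rot: [-0.473, 0.475, -0.522, 0.527]
force: [-0.3, 0.5, -3.9]
grip_width: 0.71
```

```bash
python3 st.py
```

```text
7.17 [572.7 140.4  72.6] phi -0.1012 F [-0.3  0.5 -3.9] T [ 0.09  0.   -0.01] g 60.6
```

>>> jog_arm(targets=[{"offset":[0,0.0004,0],"yaw":0},{"offset":[0,0.0008,0],"yaw":0},{"offset":[0,0.0012,0],"yaw":0},{"offset":[0,0.0012,0],"yaw":0}])

```text
time_s: 7.5
eef_pos: [572.7, 140.4, 72.5]
ee_rot: [-0.474, 0.475, -0.522, 0.527]
force: [-5.1, -0.6, 6.8]
grip_width: 0.713
```

```bash
python3 st.py
```

```text
7.5 [572.7 140.4  72.5] phi -0.1011 F [-5.1 -0.6  6.8] T [-0.05  0.82 -0.06] g 60.9
```

>>> jog_arm(targets=[{"offset":[0,0,0],"yaw":0},{"offset":[0,0,0],"yaw":0},{"offset":[0,0,0],"yaw":0},{"offset":[0,0,0],"yaw":0},{"offset":[0,-0.02,0],"yaw":0},{"offset":[0,-0.04,0],"yaw":0},{"offset":[0,-0.06,0],"yaw":0},{"offset":[0,-0.06,0],"yaw":0}], fingers=0.085, grip_force=20)

```text
time_s: 8.17
eef_pos: [574.3, 140.9, 136.4]
ee_rot: [-0.475, 0.473, -0.521, 0.528]
force: [0.8, 0.2, 1.4]
grip_width: 0.998
```

```bash
python3 st.py;python3 - <<'E'
from rig import ctrl
from h import *
import pickle
s=ctrl.sense();c=ctrl.capture("wrist");pickle.dump((s,c),open("w5.pkl","wb"))
cv2.imwrite("pics/w5.png",c["img"][:,:,::-1])
E
```

```text
8.17 [574.3 140.9 136.4] phi -0.1011 F [0.8 0.2 1.4] T [ 0.02  0.05 -0.03] g 85.3
```

View pics/w5.png

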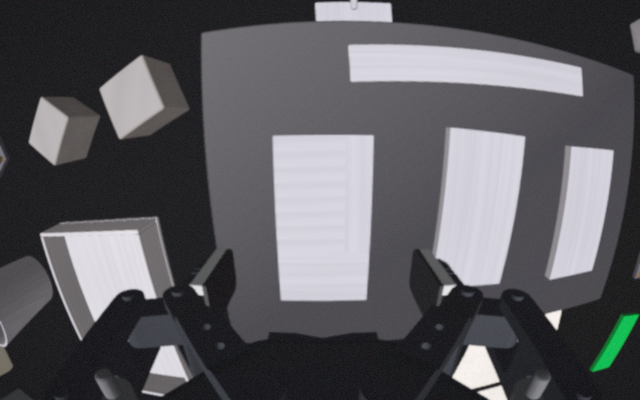

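```bash
python3 - <<'E'
from rig import ctrl
from h import *
import pickle
s,c=pickle.load(open("w5.pkl","rb"))
for n,L in(("C",((273,135.5),(374,135.5),(367,299.5),(281,300))),("B",((450,128),(525,136),(500,283),(440,282))),("A",((567,146),(613,151),(591,268),(548,276)))):
    P=[wat(s,c,u,v,66) for u,v in L];print(n,rect(P),np.mean(P,0).round(1))
t=ctrl.capture("top");g=cv2.cvtColor(t["img"],cv2.COLOR_RGB2GRAY)
cv2.imwrite("pics/t2.png",cv2.resize(t["img"][130:270,150:450,::-1],None,fx=2.6,fy=2.6))
for n,u0,v0,u1,v1 in(("B",278,164,310,211),("A",314,168,346,214),("C",240,160,276,214)):
    f=cv2.resize(g[v0:v1,u0:u1],None,fx=8,fy=8,interpolation=cv2.INTER_CUBIC)
    k=max(cv2.findContours((f>150).astype(np.uint8),0,2)[0],key=cv2.contourArea)[:,0]
    print(n,*rect([at(t,u0+(u+.5)/8-.5,v0+(v+.5)/8-.5,66) for u,v in k]))
E
```

```text
C (array([571.2, 138.3]), array([119.9,  64.6]), np.float64(-0.0967)) [571.2 138.4  66. ]
B (array([566.4,  22.8]), array([120.1,  64.4]), np.float64(-0.1166)) [567.5  21.   66. ]
A (array([553. , -93.5]), array([116.8,  69.5]), np.float64(-0.0764)) [553.1 -94.2  66. ]
B [566.1  25.2] [120.7  64.8] -0.1247
A [551.  -94.5] [120.4  64.5] -0.068
C [570.1 159.2] [181.3  90.9] -0.0074
```

View pics/t2.png

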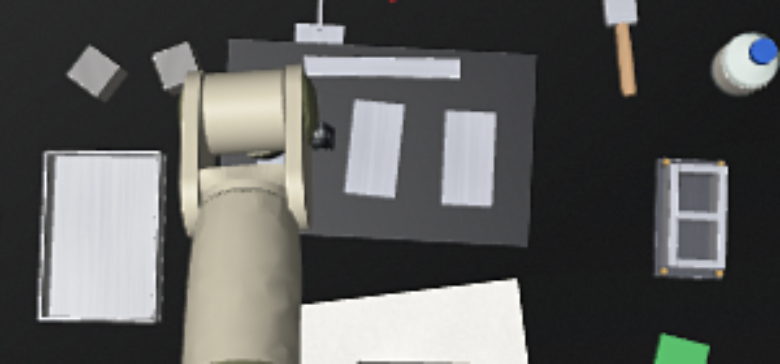

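```bash
cat > pp.py <<'E'
import sys
from rig import ctrl
from h import *
PL={"C":((571.5,138.8),-.10),"B":((566.2,24),-.122),"A":((551.5,-94.3),-.07)}
def pt(n,sx,sy,z):
    c,p=PL[n];e=np.array([[np.cos(p),-np.sin(p)],[np.sin(p),np.cos(p)]]);return (*(np.array(c)+e@np.array([48*sx,19*sy])),z),p
if __name__=="__main__":
    s=ctrl.sense();M=Rt(s);print(round(s["time_s"],2),np.round(s["eef_pos"],1),"F",np.round(s["force"],1),"g",round(s["grip_width"]*85.4,1))
    n=sys.argv[1];sx,sy=int(sys.argv[2]),int(sys.argv[3])
    for z in (90,84.5): print(z,go(s,*pt(n,sx,sy,z)))
E
python3 pp.py C 1 1
```

```text
8.27 [572.7 140.8 132.8] F [-0.4  0.9 -0.3] g 85.0
90 ([-0.0172, 0.0429, 0.0468], -0.0011)
84.5 ([-0.0172, 0.0484, 0.0467], -0.0011)
```

Shut the fingers while shifting above the corner, then down to 90.

>>> jog_arm(targets=[{"offset":[-0.017,0.0,0.047],"yaw":0},{"offset":[-0.017,0.01,0.047],"yaw":0},{"offset":[-0.017,0.025,0.047],"yaw":0},{"offset":[-0.017,0.036,0.047],"yaw":0},{"offset":[-0.017,0.041,0.047],"yaw":0},{"offset":[-0.017,0.043,0.047],"yaw":0},{"offset":[-0.017,0.043,0.047],"yaw":0}], fingers=0.0)

```text
time_s: 8.85
eef_pos: [621.1, 152.6, 89.6]
ee_rot: [-0.474, 0.475, -0.522, 0.527]
force: [1.4, 0.2, 0.4]
grip_width: 0.006
```

```bash
python3 pp.py C 1 1;python3 - <<'E'
from rig import ctrl
from h import *
import pickle
s=ctrl.sense();c=ctrl.capture("wrist");pickle.dump((s,c),open("w6.pkl","wb"))
cv2.imwrite("pics/w6.png",c["img"][:,:,::-1])
E
```

```text
8.85 [621.1 152.6  89.6] F [1.4 0.2 0.4] g 0.5
90 ([-0.0003, -0.0004, 0.0001], -0.0012)
84.5 ([-0.0003, 0.0051, 0.0], -0.0012)
```

View pics/w6.png

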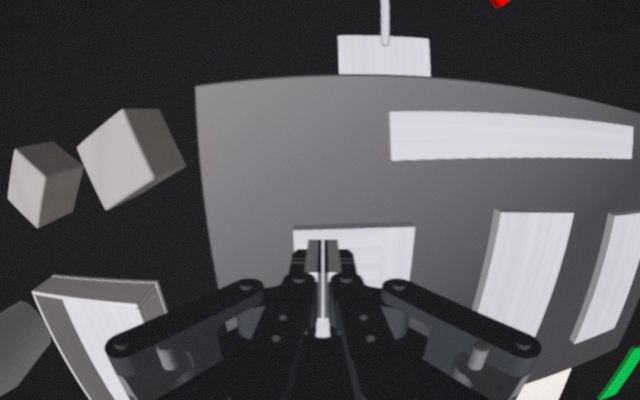

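>>> jog_arm(targets=[{"offset":[0,0.002,0],"yaw":0},{"offset":[0,0.0035,0],"yaw":0},{"offset":[0,0.005,0],"yaw":0},{"offset":[0,0.005,0],"yaw":0}])

```text
time_s: 9.23
eef_pos: [621.5, 152.6, 85.4]
ee_rot: [-0.474, 0.474, -0.522, 0.527]
force: [0.6, 0.3, 1.3]
grip_width: -0.003
```

```bash
python3 st.py
```

```text
9.23 [621.5 152.6  85.4] phi -0.1012 F [0.6 0.3 1.3] T [ 0.04  0.01 -0.06] g -0.2
```

>>> jog_arm(targets=[{"offset":[0,0.0008,0],"yaw":0},{"offset":[0,0.0016,0],"yaw":0},{"offset":[0,0.002,0],"yaw":0},{"offset":[0,0.002,0],"yaw":0}])

```text
time_s: 9.57
eef_pos: [621.8, 152.9, 83.8]
ee_rot: [-0.474, 0.474, -0.522, 0.528]
force: [-0.3, 2.8, 4.2]
grip_width: -0.004
```

```bash
python3 st.py
```

```text
9.57 [621.8 152.9  83.8] phi -0.1012 F [-0.3  2.8  4.2] T [ 0.42  0.   -0.04] g -0.4
```

>>> jog_arm(targets=[{"offset":[0,0.0006,0],"yaw":0},{"offset":[0,0.001,0],"yaw":0},{"offset":[0,0.001,0],"yaw":0}])

```text
time_s: 9.82
eef_pos: [622.0, 153.0, 83.5]
ee_rot: [-0.475, 0.474, -0.522, 0.528]
force: [-1.5, 1.9, 7.1]
grip_width: 0.002
```

```bash
python3 st.py
```

```text
9.82 [622.  153.   83.5] phi -0.1011 F [-1.5  1.9  7.1] T [ 0.24  0.35 -0.01] g 0.2
```

```bash
python3 pp.py C 1 -1
```

```text
9.82 [622.  153.   83.5] F [-1.5  1.9  7.1] g 0.2
90 ([0.0382, -0.0064, -0.0007], -0.0011)
84.5 ([0.0382, -0.0009, -0.0007], -0.0011)
```

>>> jog_arm(targets=[{"offset":[0.0,-0.007,0],"yaw":0},{"offset":[0.02,-0.008,0],"yaw":0},{"offset":[0.038,-0.008,0],"yaw":0},{"offset":[0.038,-0.006,0],"yaw":0},{"offset":[0.038,-0.004,0],"yaw":0},{"offset":[0.038,-0.0025,0],"yaw":0},{"offset":[0.038,-0.0015,0],"yaw":0},{"offset":[0.038,-0.0015,0],"yaw":0}])

```text
time_s: 10.48
eef_pos: [617.9, 115.9, 84.7]
ee_rot: [-0.475, 0.474, -0.522, 0.527]
force: [0.4, 0.3, 0.5]
grip_width: -0.001
```

```bash
python3 st.py
```

```text
10.48 [617.9 115.9  84.7] phi -0.1003 F [0.4 0.3 0.5] T [-0.05 -0.02  0.03] g -0.1
```

No contact at 84.7 (a lifted corner would already push back). Press.

>>> jog_arm(targets=[{"offset":[0,0.0008,0],"yaw":0},{"offset":[0,0.0014,0],"yaw":0},{"offset":[0,0.0018,0],"yaw":0},{"offset":[0,0.0018,0],"yaw":0}])

```text
time_s: 10.82
eef_pos: [617.9, 116.3, 83.1]
ee_rot: [-0.475, 0.474, -0.522, 0.527]
force: [-1.1, 1.8, 2.8]
grip_width: -0.0
```

```bash
python3 st.py; python3 pp.py C -1 -1
```

```text
10.82 [617.9 116.3  83.1] phi -0.1 F [-1.1  1.8  2.8] T [0.23 0.15 0.03] g -0.0
10.82 [617.9 116.3  83.1] F [-1.1  1.8  2.8] g -0.0
90 ([0.0013, -0.0075, -0.0964], 0.0)
84.5 ([0.0012, -0.002, -0.0964], 0.0)
```

>>> jog_arm(targets=[{"offset":[0,0.0005,0],"yaw":0},{"offset":[0,0.0009,0],"yaw":0},{"offset":[0,0.0009,0],"yaw":0}])

```text
time_s: 11.07
eef_pos: [618.0, 116.3, 83.1]
ee_rot: [-0.475, 0.474, -0.521, 0.527]
force: [-4.1, 0.5, 8.9]
grip_width: -0.002
```

```bash
python3 st.py; python3 pp.py C -1 -1
```

```text
11.07 [618.  116.3  83.1] phi -0.0999 F [-4.1  0.5  8.9] T [0.1  0.69 0.03] g -0.2
11.07 [618.  116.3  83.1] F [-4.1  0.5  8.9] g -0.2
90 ([0.0013, -0.0076, -0.0964], 0.0001)
84.5 ([0.0012, -0.0021, -0.0965], 0.0001)
```

Stiff: sound. Next C(-1,-1).

>>> jog_arm(targets=[{"offset":[0.0,-0.007,0],"yaw":0},{"offset":[0.001,-0.008,-0.03],"yaw":0},{"offset":[0.001,-0.008,-0.065],"yaw":0},{"offset":[0.001,-0.008,-0.096],"yaw":0},{"offset":[0.001,-0.006,-0.096],"yaw":0},{"offset":[0.001,-0.004,-0.096],"yaw":0},{"offset":[0.001,-0.0025,-0.096],"yaw":0},{"offset":[0.001,-0.002,-0.096],"yaw":0},{"offset":[0.001,-0.002,-0.096],"yaw":0}])

```text
time_s: 11.82
eef_pos: [523.1, 124.6, 84.2]
ee_rot: [-0.475, 0.474, -0.521, 0.527]
force: [-1.0, -0.3, 0.3]
grip_width: 0.001
```

```bash
python3 st.py
```

```text
11.82 [523.1 124.6  84.2] phi -0.1002 F [-1.  -0.3  0.3] T [-0.02 -0.02 -0.01] g 0.1
```

>>> jog_arm(targets=[{"offset":[0,0.0008,0],"yaw":0},{"offset":[0,0.0014,0],"yaw":0},{"offset":[0,0.0018,0],"yaw":0},{"offset":[0,0.0018,0],"yaw":0}])

```text
time_s: 12.15
eef_pos: [523.9, 124.5, 83.1]
ee_rot: [-0.475, 0.473, -0.521, 0.528]
force: [-0.9, 0.2, 6.0]
grip_width: -0.003
```

```bash
python3 st.py; python3 pp.py C -1 1
```

```text
12.15 [523.9 124.5  83.1] phi -0.1003 F [-0.9  0.2  6. ] T [-0.08  0.19 -0.02] g -0.3
12.15 [523.9 124.5  83.1] F [-0.9  0.2  6. ] g -0.3
90 ([-0.0379, -0.0071, -0.002], -0.0003)
84.5 ([-0.0379, -0.0016, -0.002], -0.0003)
```

>>> jog_arm(targets=[{"offset":[0.0,-0.007,0],"yaw":0},{"offset":[-0.02,-0.008,-0.002],"yaw":0},{"offset":[-0.038,-0.008,-0.002],"yaw":0},{"offset":[-0.038,-0.006,-0.002],"yaw":0},{"offset":[-0.038,-0.004,-0.002],"yaw":0},{"offset":[-0.038,-0.0025,-0.002],"yaw":0},{"offset":[-0.038,-0.0015,-0.002],"yaw":0},{"offset":[-0.038,-0.0015,-0.002],"yaw":0}])

```text
time_s: 12.82
eef_pos: [525.6, 161.9, 84.1]
ee_rot: [-0.475, 0.473, -0.521, 0.528]
force: [-0.5, 0.3, 0.2]
grip_width: -0.002
```

```bash
python3 st.py
```

```text
12.82 [525.6 161.9  84.1] phi -0.1011 F [-0.5  0.3  0.2] T [ 0.02 -0.08  0.03] g -0.1
```

>>> jog_arm(targets=[{"offset":[0,0.0008,0],"yaw":0},{"offset":[0,0.0014,0],"yaw":0},{"offset":[0,0.0018,0],"yaw":0},{"offset":[0,0.0018,0],"yaw":0}])

```text
time_s: 13.15
eef_pos: [525.7, 161.4, 83.1]
ee_rot: [-0.475, 0.473, -0.521, 0.528]
force: [-3.2, -1.4, 6.5]
grip_width: -0.001
```

```bash
python3 st.py; python3 pp.py B -1 1;  python3 pp.py B -1 -1
```

```text
13.15 [525.7 161.4  83.1] phi -0.1012 F [-3.2 -1.4  6.5] T [-0.41  0.58  0.  ] g -0.1
13.15 [525.7 161.4  83.1] F [-3.2 -1.4  6.5] g -0.1
90 ([0.1126, -0.0063, 0.0066], 0.0208)
84.5 ([0.1126, -0.0008, 0.0065], 0.0208)
13.15 [525.7 161.4  83.1] F [-3.2 -1.4  6.5] g -0.1
90 ([0.1506, -0.0061, 0.0058], 0.0208)
84.5 ([0.1506, -0.0006, 0.0058], 0.0208)
```

>>> jog_arm(targets=[{"offset":[0.0,-0.01,0.0],"yaw":0},{"offset":[0.035,-0.012,0.003],"yaw":0.01},{"offset":[0.075,-0.012,0.006],"yaw":0.0208},{"offset":[0.108,-0.011,0.0065],"yaw":0.0208},{"offset":[0.1126,-0.009,0.0065],"yaw":0.0208},{"offset":[0.1126,-0.006,0.0065],"yaw":0.0208},{"offset":[0.1126,-0.004,0.0065],"yaw":0.0208},{"offset":[0.1126,-0.0025,0.0065],"yaw":0.0208},{"offset":[0.1126,-0.0015,0.0065],"yaw":0.0208},{"offset":[0.1126,-0.0015,0.0065],"yaw":0.0208}])

```text
time_s: 13.98
eef_pos: [520.7, 49.7, 84.9]
ee_rot: [-0.47, 0.468, -0.526, 0.533]
force: [-0.2, 0.2, -0.7]
grip_width: -0.001
```

```bash
python3 st.py
```

```text
13.98 [520.7  49.7  84.9] phi -0.1206 F [-0.2  0.2 -0.7] T [0.   0.04 0.05] g -0.0
```

>>> jog_arm(targets=[{"offset":[0,0.0008,0],"yaw":0},{"offset":[0,0.0016,0],"yaw":0},{"offset":[0,0.0024,0],"yaw":0},{"offset":[0,0.0024,0],"yaw":0}])

```text
time_s: 14.32
eef_pos: [520.7, 50.1, 83.1]
ee_rot: [-0.47, 0.468, -0.526, 0.532]
force: [-1.5, 2.5, 6.6]
grip_width: -0.001
```

```bash
python3 st.py;  python3 pp.py B -1 -1
```

```text
14.32 [520.7  50.1  83.1] phi -0.1204 F [-1.5  2.5  6.6] T [0.42 0.41 0.07] g -0.1
14.32 [520.7  50.1  83.1] F [-1.5  2.5  6.6] g -0.1
90 ([0.0394, -0.0068, 0.0003], 0.0016)
84.5 ([0.0394, -0.0013, 0.0002], 0.0016)
```

>>> jog_arm(targets=[{"offset":[0.0,-0.007,0],"yaw":0},{"offset":[0.02,-0.008,0],"yaw":0},{"offset":[0.039,-0.008,0],"yaw":0},{"offset":[0.039,-0.006,0],"yaw":0},{"offset":[0.039,-0.004,0],"yaw":0},{"offset":[0.039,-0.0025,0],"yaw":0},{"offset":[0.039,-0.0015,0],"yaw":0},{"offset":[0.039,-0.0015,0],"yaw":0}])

```text
time_s: 14.98
eef_pos: [515.9, 12.0, 84.5]
ee_rot: [-0.47, 0.469, -0.526, 0.532]
force: [0.1, -0.5, 0.1]
grip_width: 0.009
```

```bash
python3 st.py
```

```text
14.98 [515.9  12.   84.5] phi -0.1195 F [ 0.1 -0.5  0.1] T [-0.03  0.04 -0.03] g 0.7
```

>>> jog_arm(targets=[{"offset":[0,0.0008,0],"yaw":0},{"offset":[0,0.0014,0],"yaw":0},{"offset":[0,0.002,0],"yaw":0},{"offset":[0,0.002,0],"yaw":0}])

```text
time_s: 15.32
eef_pos: [516.0, 12.5, 83.1]
ee_rot: [-0.47, 0.468, -0.526, 0.532]
force: [-2.4, 2.0, 8.3]
grip_width: 0.005
```

```bash
python3 st.py;  python3 pp.py B 1 -1
```

```text
15.32 [516.   12.5  83.1] phi -0.1192 F [-2.4  2.   8.3] T [ 0.33  0.51 -0.01] g 0.4
15.32 [516.   12.5  83.1] F [-2.4  2.   8.3] g 0.4
90 ([0.0017, -0.0062, 0.0965], 0.0028)
84.5 ([0.0017, -0.0007, 0.0964], 0.0028)
```

Sound. Next B(1,-1).

>>> jog_arm(targets=[{"offset":[0.0,-0.007,0],"yaw":0},{"offset":[0.001,-0.009,0.03],"yaw":0},{"offset":[0.0017,-0.009,0.065],"yaw":0.003},{"offset":[0.0017,-0.009,0.096],"yaw":0.003},{"offset":[0.0017,-0.006,0.096],"yaw":0.003},{"offset":[0.0017,-0.004,0.096],"yaw":0.003},{"offset":[0.0017,-0.0025,0.096],"yaw":0.003},{"offset":[0.0017,-0.0012,0.096],"yaw":0.003},{"offset":[0.0017,-0.0012,0.096],"yaw":0.003}])

```text
time_s: 16.07
eef_pos: [610.3, -0.4, 84.9]
ee_rot: [-0.469, 0.468, -0.527, 0.532]
force: [0.5, -0.2, 0.3]
grip_width: -0.002
```

```bash
python3 st.py
```

```text
16.07 [ 6.103e+02 -4.000e-01  8.490e+01] phi -0.1221 F [ 0.5 -0.2  0.3] T [-0.03  0.    0.  ] g -0.1
```

>>> jog_arm(targets=[{"offset":[0,0.0008,0],"yaw":0},{"offset":[0,0.0016,0],"yaw":0},{"offset":[0,0.0024,0],"yaw":0},{"offset":[0,0.0024,0],"yaw":0}])

```text
time_s: 16.4
eef_pos: [610.1, -0.4, 83.1]
ee_rot: [-0.469, 0.468, -0.527, 0.532]
force: [-2.7, 0.8, 4.3]
grip_width: 0.003
```

```bash
python3 st.py;  python3 pp.py B 1 1
```

```text
16.4 [ 6.101e+02 -4.000e-01  8.310e+01] phi -0.122 F [-2.7  0.8  4.3] T [0.11 0.5  0.  ] g 0.2
16.4 [ 6.101e+02 -4.000e-01  8.310e+01] F [-2.7  0.8  4.3] g 0.2
90 ([-0.0378, -0.007, 0.0015], -0.0)
84.5 ([-0.0378, -0.0015, 0.0014], -0.0)
```

>>> jog_arm(targets=[{"offset":[0,0.0006,0],"yaw":0},{"offset":[0,0.001,0],"yaw":0},{"offset":[0,0.001,0],"yaw":0}])

```text
time_s: 16.65
eef_pos: [610.1, -0.3, 83.1]
ee_rot: [-0.469, 0.468, -0.527, 0.532]
force: [-4.2, 0.6, 9.0]
grip_width: -0.002
```

```bash
python3 st.py;  python3 pp.py B 1 1
```

```text
16.65 [ 6.101e+02 -3.000e-01  8.310e+01] phi -0.1219 F [-4.2  0.6  9. ] T [0.07 0.78 0.06] g -0.2
16.65 [ 6.101e+02 -3.000e-01  8.310e+01] F [-4.2  0.6  9. ] g -0.2
90 ([-0.0378, -0.0071, 0.0015], 0.0001)
84.5 ([-0.0378, -0.0016, 0.0014], 0.0001)
```

Sound. Next B(1,1).

>>> jog_arm(targets=[{"offset":[0.0,-0.007,0],"yaw":0},{"offset":[-0.02,-0.008,0.001],"yaw":0},{"offset":[-0.038,-0.008,0.001],"yaw":0},{"offset":[-0.038,-0.006,0.001],"yaw":0},{"offset":[-0.038,-0.004,0.001],"yaw":0},{"offset":[-0.038,-0.0025,0.001],"yaw":0},{"offset":[-0.038,-0.0018,0.001],"yaw":0},{"offset":[-0.038,-0.0018,0.001],"yaw":0}])

```text
time_s: 17.32
eef_pos: [615.6, 36.5, 84.5]
ee_rot: [-0.469, 0.468, -0.527, 0.532]
force: [-0.6, 0.9, -0.4]
grip_width: -0.0
```

```bash
python3 st.py
```

```text
17.32 [615.6  36.5  84.5] phi -0.1227 F [-0.6  0.9 -0.4] T [-0.02 -0.05  0.03] g -0.0
```

>>> jog_arm(targets=[{"offset":[0,0.0008,0],"yaw":0},{"offset":[0,0.0014,0],"yaw":0},{"offset":[0,0.0022,0],"yaw":0},{"offset":[0,0.0022,0],"yaw":0}])

```text
time_s: 17.65
eef_pos: [615.7, 36.0, 83.1]
ee_rot: [-0.469, 0.468, -0.527, 0.533]
force: [-3.6, -2.7, 7.7]
grip_width: -0.001
```

```bash
python3 st.py;  python3 pp.py A 1 1
```

```text
17.65 [615.7  36.   83.1] phi -0.1229 F [-3.6 -2.7  7.7] T [-0.27  0.56  0.03] g -0.1
17.65 [615.7  36.   83.1] F [-3.6 -2.7  7.7] g -0.1
90 ([0.1157, -0.0064, -0.0007], -0.0529)
84.5 ([0.1157, -0.0009, -0.0008], -0.0529)
```

>>> jog_arm(targets=[{"offset":[0.0,-0.01,0.0],"yaw":0},{"offset":[0.035,-0.012,0.0],"yaw":-0.02},{"offset":[0.075,-0.012,0.0],"yaw":-0.053},{"offset":[0.11,-0.011,-0.001],"yaw":-0.053},{"offset":[0.1157,-0.009,-0.001],"yaw":-0.053},{"offset":[0.1157,-0.006,-0.001],"yaw":-0.053},{"offset":[0.1157,-0.004,-0.001],"yaw":-0.053},{"offset":[0.1157,-0.0025,-0.001],"yaw":-0.053},{"offset":[0.1157,-0.0015,-0.001],"yaw":-0.053},{"offset":[0.1157,-0.0015,-0.001],"yaw":-0.053}])

```text
time_s: 18.48
eef_pos: [600.5, -77.5, 84.9]
ee_rot: [-0.483, 0.482, -0.514, 0.52]
force: [0.3, 1.2, 0.6]
grip_width: 0.001
```

```bash
python3 st.py
```

```text
18.48 [600.5 -77.5  84.9] phi -0.0684 F [0.3 1.2 0.6] T [ 0.05 -0.02 -0.  ] g 0.1
```

>>> jog_arm(targets=[{"offset":[0,0.0008,0],"yaw":0},{"offset":[0,0.0016,0],"yaw":0},{"offset":[0,0.0025,0],"yaw":0},{"offset":[0,0.0025,0],"yaw":0}])

```text
time_s: 18.82
eef_pos: [600.7, -76.9, 83.1]
ee_rot: [-0.483, 0.482, -0.514, 0.519]
force: [-2.3, 3.0, 6.5]
grip_width: -0.003
```

```bash
python3 st.py;  python3 pp.py A 1 -1
```

```text
18.82 [600.7 -76.9  83.1] phi -0.068 F [-2.3  3.   6.5] T [ 0.52  0.32 -0.01] g -0.2
18.82 [600.7 -76.9  83.1] F [-2.3  3.   6.5] g -0.2
90 ([0.0398, -0.0068, 0.0001], 0.002)
84.5 ([0.0398, -0.0013, 0.0001], 0.002)
```

Sound. A(1,-1).

>>> jog_arm(targets=[{"offset":[0.0,-0.007,0],"yaw":0},{"offset":[0.02,-0.008,0],"yaw":0},{"offset":[0.039,-0.008,0],"yaw":0},{"offset":[0.039,-0.006,0],"yaw":0},{"offset":[0.039,-0.004,0],"yaw":0},{"offset":[0.039,-0.0025,0],"yaw":0},{"offset":[0.039,-0.0015,0],"yaw":0},{"offset":[0.039,-0.0015,0],"yaw":0}])

```text
time_s: 19.48
eef_pos: [597.9, -115.0, 84.4]
ee_rot: [-0.483, 0.483, -0.514, 0.519]
force: [-0.5, 0.2, -0.0]
grip_width: -0.001
```

```bash
python3 st.py
```

```text
19.48 [ 597.9 -115.    84.4] phi -0.0671 F [-0.5  0.2 -0. ] T [-0.01  0.03  0.01] g -0.1
```

>>> jog_arm(targets=[{"offset":[0,0.0008,0],"yaw":0},{"offset":[0,0.0016,0],"yaw":0},{"offset":[0,0.0022,0],"yaw":0},{"offset":[0,0.0022,0],"yaw":0}])

```text
time_s: 19.82
eef_pos: [598.1, -114.5, 83.1]
ee_rot: [-0.484, 0.482, -0.514, 0.519]
force: [-2.2, 2.3, 8.1]
grip_width: 0.001
```

```bash
python3 st.py;  python3 pp.py A -1 -1
```

```text
19.82 [ 598.1 -114.5   83.1] phi -0.0667 F [-2.2  2.3  8.1] T [ 0.46  0.49 -0.07] g 0.1
19.82 [ 598.1 -114.5   83.1] F [-2.2  2.3  8.1] g 0.1
90 ([0.0018, -0.0075, -0.0958], 0.0033)
84.5 ([0.0018, -0.002, -0.0959], 0.0033)
```

>>> jog_arm(targets=[{"offset":[0.0,-0.007,0],"yaw":0},{"offset":[0.001,-0.008,-0.03],"yaw":0},{"offset":[0.001,-0.008,-0.065],"yaw":0.003},{"offset":[0.0018,-0.008,-0.096],"yaw":0.003},{"offset":[0.0018,-0.006,-0.096],"yaw":0.003},{"offset":[0.0018,-0.004,-0.096],"yaw":0.003},{"offset":[0.0018,-0.0025,-0.096],"yaw":0.003},{"offset":[0.0018,-0.002,-0.096],"yaw":0.003},{"offset":[0.0018,-0.002,-0.096],"yaw":0.003}])

```text
time_s: 20.57
eef_pos: [502.9, -110.0, 84.4]
ee_rot: [-0.483, 0.482, -0.514, 0.52]
force: [-0.1, -0.6, -0.6]
grip_width: -0.0
```

```bash
python3 st.py
```

```text
20.57 [ 502.9 -110.    84.4] phi -0.0694 F [-0.1 -0.6 -0.6] T [-0.01  0.04  0.05] g -0.0
```

>>> jog_arm(targets=[{"offset":[0,0.0008,0],"yaw":0},{"offset":[0,0.0016,0],"yaw":0},{"offset":[0,0.0022,0],"yaw":0},{"offset":[0,0.0022,0],"yaw":0}])

```text
time_s: 20.9
eef_pos: [503.6, -110.1, 83.0]
ee_rot: [-0.483, 0.482, -0.514, 0.52]
force: [-2.7, 2.1, 9.9]
grip_width: 0.001
```

```bash
python3 st.py;  python3 pp.py A -1 1
```

```text
20.9 [ 503.6 -110.1   83. ] phi -0.0691 F [-2.7  2.1  9.9] T [ 0.23  0.38 -0.02] g 0.1
20.9 [ 503.6 -110.1   83. ] F [-2.7  2.1  9.9] g 0.1
90 ([-0.0381, -0.0071, -0.0012], 0.0009)
84.5 ([-0.0381, -0.0016, -0.0012], 0.0009)
```

>>> jog_arm(targets=[{"offset":[0.0,-0.007,0],"yaw":0},{"offset":[-0.02,-0.008,-0.001],"yaw":0},{"offset":[-0.038,-0.008,-0.001],"yaw":0},{"offset":[-0.038,-0.006,-0.001],"yaw":0},{"offset":[-0.038,-0.004,-0.001],"yaw":0},{"offset":[-0.038,-0.0025,-0.001],"yaw":0},{"offset":[-0.038,-0.0018,-0.001],"yaw":0},{"offset":[-0.038,-0.0018,-0.001],"yaw":0}])

```text
time_s: 21.57
eef_pos: [505.0, -72.7, 84.4]
ee_rot: [-0.483, 0.481, -0.514, 0.52]
force: [0.4, -0.1, 0.1]
grip_width: -0.0
```

```bash
python3 st.py
```

```text
21.57 [505.  -72.7  84.4] phi -0.0699 F [ 0.4 -0.1  0.1] T [ 0.01  0.02 -0.  ] g -0.0
```

>>> jog_arm(targets=[{"offset":[0,0.0008,0],"yaw":0},{"offset":[0,0.0016,0],"yaw":0},{"offset":[0,0.0022,0],"yaw":0},{"offset":[0,0.0022,0],"yaw":0}])

```text
time_s: 21.9
eef_pos: [505.1, -73.2, 83.0]
ee_rot: [-0.483, 0.482, -0.514, 0.52]
force: [-4.0, -1.3, 9.7]
grip_width: -0.002
```

```bash
python3 st.py;  python3 pp.py C 1 1
```

```text
21.9 [505.1 -73.2  83. ] phi -0.07 F [-4.  -1.3  9.7] T [-0.12  0.68  0.07] g -0.2
21.9 [505.1 -73.2  83. ] F [-4.  -1.3  9.7] g -0.2
90 ([-0.2336, -0.0073, 0.1], 0.03)
84.5 ([-0.2337, -0.0018, 0.0999], 0.03)
```

>>> jog_arm(targets=[{"offset":[0.0,-0.02,0],"yaw":0},{"offset":[-0.035,-0.035,0.015],"yaw":0.01},{"offset":[-0.07,-0.035,0.03],"yaw":0.02},{"offset":[-0.105,-0.035,0.045],"yaw":0.03},{"offset":[-0.14,-0.035,0.06],"yaw":0.03},{"offset":[-0.175,-0.035,0.075],"yaw":0.03},{"offset":[-0.21,-0.03,0.09],"yaw":0.03},{"offset":[-0.2336,-0.02,0.1],"yaw":0.03},{"offset":[-0.2336,-0.01,0.1],"yaw":0.03},{"offset":[-0.2336,-0.0073,0.1],"yaw":0.03},{"offset":[-0.2336,-0.0073,0.1],"yaw":0.03}])

```text
time_s: 22.82
eef_pos: [620.5, 152.2, 88.9]
ee_rot: [-0.474, 0.474, -0.522, 0.527]
force: [-0.2, 0.1, 0.7]
grip_width: 0.004
```

```bash
python3 st.py;  python3 pp.py C 1 1; python3 - <<'E'
from rig import ctrl
from h import *
c=ctrl.capture("wrist");cv2.imwrite("pics/w7.png",c["img"][:,:,::-1])
E
```

```text
22.82 [620.5 152.2  88.9] phi -0.1003 F [-0.2  0.1  0.7] T [ 0.01 -0.03 -0.05] g 0.4
22.82 [620.5 152.2  88.9] F [-0.2  0.1  0.7] g 0.4
90 ([-0.0008, -0.0011, 0.0005], -0.0003)
84.5 ([-0.0008, 0.0044, 0.0005], -0.0003)
```

View pics/w7.png

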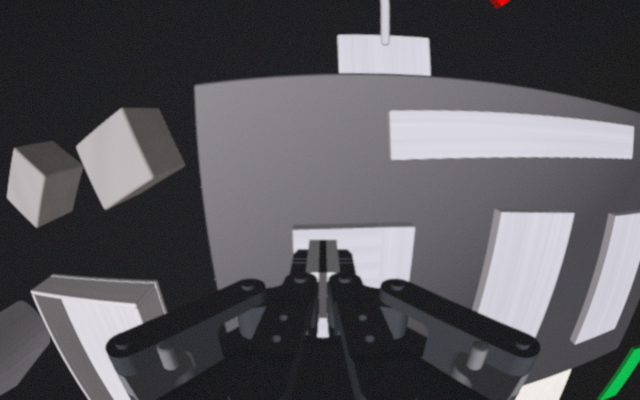

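>>> jog_arm(targets=[{"offset":[-0.001,0.002,0],"yaw":0},{"offset":[-0.001,0.003,0],"yaw":0},{"offset":[-0.001,0.0035,0],"yaw":0},{"offset":[-0.001,0.0035,0],"yaw":0},{"offset":[-0.001,0.0035,0],"yaw":0}])

```text
time_s: 23.28
eef_pos: [621.1, 152.6, 86.6]
ee_rot: [-0.475, 0.474, -0.522, 0.528]
force: [-0.4, -0.9, 0.3]
grip_width: -0.0
```

```bash
python3 st.py
```

```text
23.28 [621.1 152.6  86.6] phi -0.1013 F [-0.4 -0.9  0.3] T [0.01 0.02 0.01] g -0.0
```

>>> jog_arm(targets=[{"offset":[0,0.0005,0],"yaw":0},{"offset":[0,0.001,0],"yaw":0},{"offset":[0,0.001,0],"yaw":0}])

```text
time_s: 23.53
eef_pos: [621.2, 152.6, 85.6]
ee_rot: [-0.475, 0.473, -0.522, 0.528]
force: [0.5, 0.3, 2.2]
grip_width: -0.003
```

```bash
python3 st.py
```

```text
23.53 [621.2 152.6  85.6] phi -0.1014 F [0.5 0.3 2.2] T [-0.02  0.04 -0.02] g -0.2
```

>>> jog_arm(targets=[{"offset":[0,0.0005,0],"yaw":0},{"offset":[0,0.001,0],"yaw":0},{"offset":[0,0.001,0],"yaw":0}])

```text
time_s: 23.78
eef_pos: [621.4, 152.7, 84.8]
ee_rot: [-0.475, 0.473, -0.521, 0.528]
force: [0.8, 0.4, 2.7]
grip_width: -0.003
```

```bash
python3 st.py
```

```text
23.78 [621.4 152.7  84.8] phi -0.1013 F [0.8 0.4 2.7] T [0.07 0.04 0.07] g -0.3
```

>>> jog_arm(targets=[{"offset":[0,0.0005,0],"yaw":0},{"offset":[0,0.0009,0],"yaw":0},{"offset":[0,0.0009,0],"yaw":0}])

```text
time_s: 24.03
eef_pos: [621.5, 152.9, 84.1]
ee_rot: [-0.475, 0.473, -0.521, 0.528]
force: [-0.9, 0.3, 3.8]
grip_width: 0.002
```

```bash
python3 st.py; python3 - <<'E'
from rig import ctrl
from h import *
c=ctrl.capture("wrist");cv2.imwrite("pics/w8.png",c["img"][:,:,::-1])
E
```

```text
24.03 [621.5 152.9  84.1] phi -0.1012 F [-0.9  0.3  3.8] T [ 0.17  0.04 -0.01] g 0.1
```

>>> jog_arm(targets=[{"offset":[0,-0.0008,0],"yaw":0},{"offset":[0,-0.0018,0],"yaw":0},{"offset":[0,-0.003,0],"yaw":0},{"offset":[0,-0.006,0],"yaw":0},{"offset":[0,-0.02,0],"yaw":0},{"offset":[0,-0.04,0],"yaw":0},{"offset":[0.01,-0.05,-0.025],"yaw":0},{"offset":[0.017,-0.05,-0.048],"yaw":0},{"offset":[0.017,-0.05,-0.048],"yaw":0}])

```text
time_s: 24.83
eef_pos: [568.5, 140.7, 134.1]
ee_rot: [-0.474, 0.474, -0.522, 0.527]
force: [-1.3, 0.1, 0.9]
grip_width: -0.002
```

>>> jog_arm(targets=[{"offset":[0,0,0],"yaw":0},{"offset":[0,0,0],"yaw":0},{"offset":[0,0,0],"yaw":0},{"offset":[0,0,0],"yaw":0}], fingers=0.085)

```text
time_s: 25.17
eef_pos: [569.0, 140.8, 133.9]
ee_rot: [-0.474, 0.474, -0.522, 0.527]
force: [-1.0, 1.4, 0.6]
grip_width: 0.564
```

```bash
python3 st.py; python3 - <<'E'
from rig import ctrl
from h import *
import pickle
s=ctrl.sense();c=ctrl.capture("wrist");pickle.dump((s,c),open("w9.pkl","wb"));cv2.imwrite("pics/w9.png",c["img"][:,:,::-1])
i=c["img"][115:325,240:400,::-1];cv2.imwrite("pics/w9c.png",cv2.resize(i,None,fx=2.8,fy=2.8,interpolation=cv2.INTER_CUBIC))
print(go(s,(571.5,138.8,72.5),-.1))
E
```

```text
25.17 [569.  140.8 133.9] phi -0.101 F [-1.   1.4  0.6] T [ 0.01 -0.01 -0.03] g 48.2
([0.0015, 0.0614, 0.0023], -0.001)
```

View pics/w9.png

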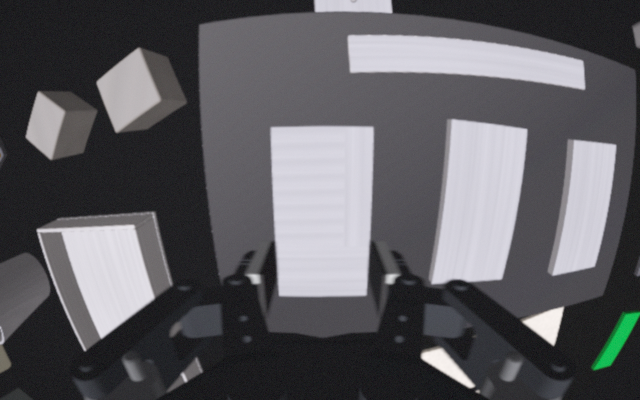

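View pics/w9c.png

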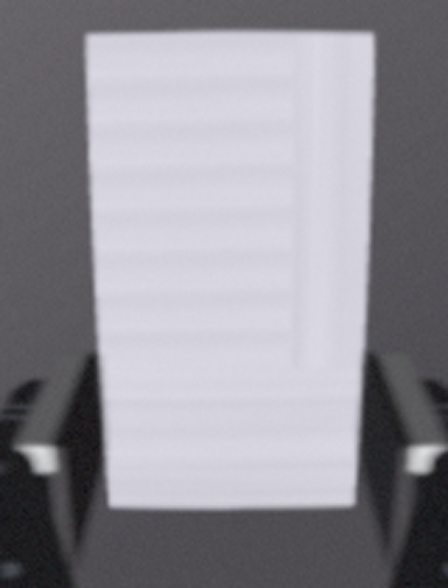

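>>> jog_arm(targets=[{"offset":[0.0015,0.0,0.0023],"yaw":0},{"offset":[0.0015,0.0,0.0023],"yaw":0},{"offset":[0.0015,0.015,0.0023],"yaw":0},{"offset":[0.0015,0.035,0.0023],"yaw":0},{"offset":[0.0015,0.048,0.0023],"yaw":0},{"offset":[0.0015,0.056,0.0023],"yaw":0},{"offset":[0.0015,0.06,0.0023],"yaw":0},{"offset":[0.0015,0.0614,0.0023],"yaw":0},{"offset":[0.0015,0.0614,0.0023],"yaw":0},{"offset":[0.0015,0.0614,0.0023],"yaw":0}], fingers=0.085)

```text
time_s: 26.05
eef_pos: [571.8, 138.8, 73.2]
ee_rot: [-0.475, 0.474, -0.522, 0.528]
force: [-0.4, 0.2, 0.0]
grip_width: 0.997
```

```bash
python3 st.py
```

```text
26.05 [571.8 138.8  73.2] phi -0.101 F [-0.4  0.2  0. ] T [ 0.05 -0.01  0.02] g 85.1
```

>>> jog_arm(targets=[{"offset":[0,0.0003,0],"yaw":0},{"offset":[0,0.0003,0],"yaw":0},{"offset":[0,0.0003,0],"yaw":0},{"offset":[0,0.0003,0],"yaw":0},{"offset":[0,0.0003,0],"yaw":0},{"offset":[0,0.0003,0],"yaw":0}], fingers=0.055, grip_force=50)

```text
time_s: 26.55
eef_pos: [572.3, 138.9, 74.2]
ee_rot: [-0.475, 0.473, -0.521, 0.528]
force: [-1.8, 0.7, 7.5]
grip_width: 0.716
```

```bash
python3 st.py
```

```text
26.55 [572.3 138.9  74.2] phi -0.1009 F [-1.8  0.7  7.5] T [0.19 0.28 0.07] g 61.1
```

Gripped (plate top now ≈ TCP−8). Lift and look.

>>> jog_arm(targets=[{"offset":[0,-0.003,0],"yaw":0},{"offset":[0,-0.015,0],"yaw":0},{"offset":[0,-0.035,0],"yaw":0},{"offset":[0,-0.055,0],"yaw":0},{"offset":[0,-0.07,0],"yaw":0},{"offset":[0,-0.075,0],"yaw":0},{"offset":[0,-0.075,0],"yaw":0}], grip_force=70)

```text
time_s: 27.13
eef_pos: [572.0, 139.3, 150.5]
ee_rot: [-0.476, 0.472, -0.521, 0.528]
force: [-0.9, 0.2, -4.6]
grip_width: 0.71
```

```bash
python3 st.py; python3 - <<'E'
from rig import ctrl
from h import *
import pickle
s=ctrl.sense();c=ctrl.capture("wrist");pickle.dump((s,c),open("w10.pkl","wb"));cv2.imwrite("pics/w10.png",c["img"][:,:,::-1])
t=ctrl.capture("top")
for r in ctrl.regions_of("top","tray")[:3]:
    k=max(cv2.findContours(r["region"].astype(np.uint8),0,2)[0],key=cv2.contourArea)[:,0]
    print(r["score"],r["box"],rect([at(t,u,v,40) for u,v in k]))
t0=dict(np.load("a_top.npz"));cv2.imwrite("pics/tray.png",cv2.resize(t0["img"][175:265,150:230,::-1],None,fx=6,fy=6,interpolation=cv2.INTER_CUBIC))
E
```

```text
27.13 [572.  139.3 150.5] phi -0.101 F [-0.9  0.2 -4.6] T [ 0.02  0.01 -0.01] g 60.6
0.92 [163.6, 187.2, 214.5, 254.5] (array([463.7, 378.4]), array([218.4, 157.9]), np.float64(-0.0336))
```

View pics/w10.png

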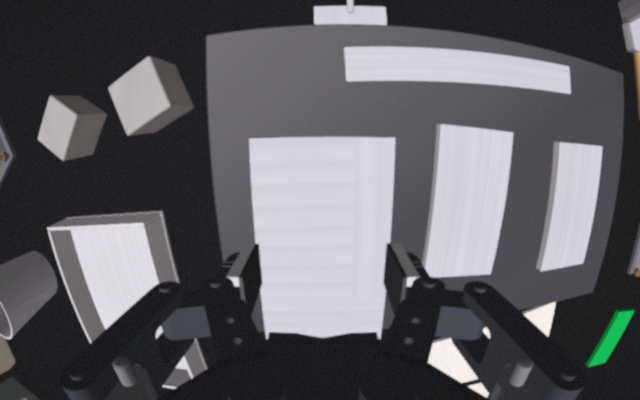

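View pics/tray.png

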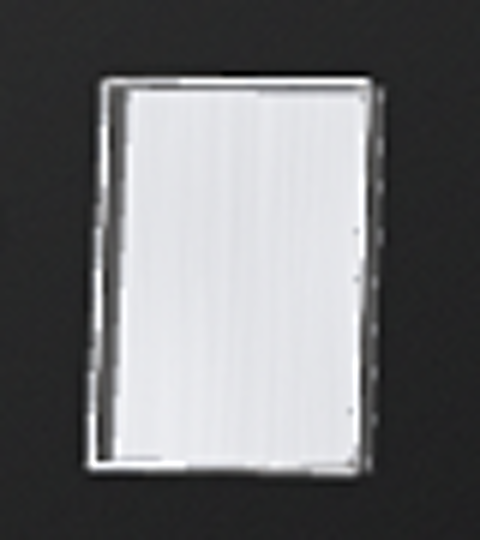

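```bash
python3 - <<'E'
from rig import ctrl
from h import *
t0=dict(np.load("a_top.npz"))
P=[at(t0,150+x/6-.5,175+y/6-.5,40) for x,y in((105,80),(374,82),(365,470),(90,467))]
for p in P: print(p.round(1))
print(np.mean(P,0),rect(P))
s=ctrl.sense();print(s["joints"].round(2),go(s,(465,379,130),-.04))
E
```

```text
[574.5 453.4  40. ]
[570.1 302.1  40. ]
[353.4 307.6  40. ]
[358.3 460.3  40. ]
[464.04425315 380.84279468  40.        ] (array([464.1, 380.5]), array([216.8, 152.8]), np.float64(-0.032))
[ 0.04  0.54  1.44 -0.01  1.16  1.72] ([-0.2279, 0.0161, -0.1298], -0.061)
```

>>> jog_arm(targets=[{"offset":[-0.015,-0.005,-0.009],"yaw":-0.005},{"offset":[-0.04,-0.005,-0.023],"yaw":-0.015},{"offset":[-0.07,-0.005,-0.04],"yaw":-0.025},{"offset":[-0.1,-0.005,-0.057],"yaw":-0.035},{"offset":[-0.13,-0.005,-0.074],"yaw":-0.045},{"offset":[-0.16,-0.005,-0.091],"yaw":-0.055},{"offset":[-0.19,-0.005,-0.108],"yaw":-0.065},{"offset":[-0.215,-0.004,-0.122],"yaw":-0.07},{"offset":[-0.228,0.0,-0.13],"yaw":-0.07},{"offset":[-0.228,0.005,-0.13],"yaw":-0.07},{"offset":[-0.228,0.01,-0.13],"yaw":-0.07},{"offset":[-0.228,0.01,-0.13],"yaw":-0.07}])

```text
time_s: 28.28
eef_pos: [464.4, 378.1, 134.1]
ee_rot: [-0.491, 0.493, -0.505, 0.51]
force: [-0.4, -0.7, -4.6]
grip_width: 0.708
```

```bash
python3 st.py; python3 - <<'E'
from rig import ctrl
from h import *
import pickle
s=ctrl.sense();c=ctrl.capture("wrist");pickle.dump((s,c),open("w11.pkl","wb"));cv2.imwrite("pics/w11.png",c["img"][:,:,::-1])
print(go(s,(464.5,380,26),-.03))
E
```

```text
28.28 [464.4 378.1 134.1] phi -0.0314 F [-0.4 -0.7 -4.6] T [-0.01  0.04 -0.04] g 60.5
([-0.0027, 0.1081, -0.0004], -0.0014)
```

View pics/w11.png

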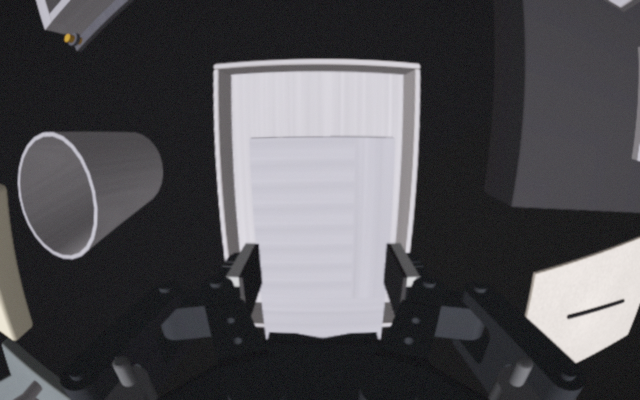

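>>> jog_arm(targets=[{"offset":[-0.003,0.02,0],"yaw":0},{"offset":[-0.003,0.045,0],"yaw":0},{"offset":[-0.003,0.07,0],"yaw":0},{"offset":[-0.003,0.088,0],"yaw":0},{"offset":[-0.003,0.098,0],"yaw":0},{"offset":[-0.003,0.104,0],"yaw":0},{"offset":[-0.003,0.107,0],"yaw":0},{"offset":[-0.003,0.109,0],"yaw":0},{"offset":[-0.003,0.11,0],"yaw":0},{"offset":[-0.003,0.1105,0],"yaw":0}])

```text
time_s: 29.17
eef_pos: [465.9, 380.5, 25.2]
ee_rot: [-0.492, 0.492, -0.505, 0.511]
force: [-0.1, -0.8, -5.1]
grip_width: 0.708
```

```bash
python3 st.py
```

```text
29.17 [465.9 380.5  25.2] phi -0.0322 F [-0.1 -0.8 -5.1] T [ 0.    0.02 -0.01] g 60.5
```

>>> jog_arm(targets=[{"offset":[0,0.001,0],"yaw":0},{"offset":[0,0.002,0],"yaw":0},{"offset":[0,0.003,0],"yaw":0},{"offset":[0,0.0038,0],"yaw":0},{"offset":[0,0.0042,0],"yaw":0},{"offset":[0,0.0042,0],"yaw":0}])

```text
time_s: 29.67
eef_pos: [465.9, 380.5, 20.8]
ee_rot: [-0.492, 0.492, -0.505, 0.511]
force: [0.7, 0.8, -4.9]
grip_width: 0.706
```

```bash
python3 st.py
```

```text
29.67 [465.9 380.5  20.8] phi -0.0321 F [ 0.7  0.8 -4.9] T [ 0.01 -0.02  0.01] g 60.3
```

>>> jog_arm(targets=[{"offset":[0,0.0006,0],"yaw":0},{"offset":[0,0.0012,0],"yaw":0},{"offset":[0,0.0016,0],"yaw":0},{"offset":[0,0.0016,0],"yaw":0}])

```text
time_s: 30.0
eef_pos: [465.9, 380.5, 20.5]
ee_rot: [-0.492, 0.492, -0.505, 0.511]
force: [-5.0, -4.7, 8.6]
grip_width: 0.708
```

```bash
python3 st.py
```

```text
30.0 [465.9 380.5  20.5] phi -0.0319 F [-5.  -4.7  8.6] T [-0.41  0.72 -0.07] g 60.5
```

On the floor of the tray. Release and rise.

>>> jog_arm(targets=[{"offset":[0,0,0],"yaw":0},{"offset":[0,0,0],"yaw":0},{"offset":[0,0,0],"yaw":0},{"offset":[0,0,0],"yaw":0},{"offset":[0,-0.01,0],"yaw":0},{"offset":[0,-0.04,0],"yaw":0},{"offset":[0,-0.08,0],"yaw":0},{"offset":[0,-0.12,0],"yaw":0},{"offset":[0,-0.15,0],"yaw":0},{"offset":[0,-0.15,0],"yaw":0}], fingers=0.083, grip_force=20)

```text
time_s: 30.83
eef_pos: [467.1, 382.7, 178.3]
ee_rot: [-0.496, 0.488, -0.504, 0.512]
force: [0.6, 0.4, 1.2]
grip_width: 0.972
```

```bash
python3 st.py; python3 - <<'E'
from rig import ctrl
from h import *
c=ctrl.capture("wrist");cv2.imwrite("pics/w12.png",c["img"][:,:,::-1])
c=ctrl.capture("scene");cv2.imwrite("pics/s12.png",c["img"][:,:,::-1])
c=ctrl.capture("top");cv2.imwrite("pics/t12.png",c["img"][:,:,::-1])
E
```

```text
30.83 [467.1 382.7 178.3] phi -0.0318 F [0.6 0.4 1.2] T [ 0.01 -0.01 -0.  ] g 83.0
```

View pics/w12.png

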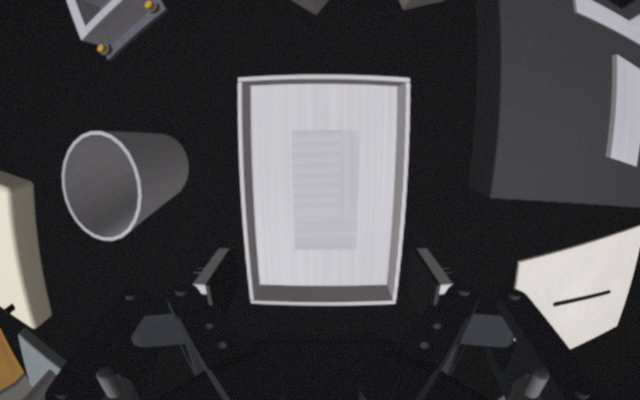

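View pics/s12.png

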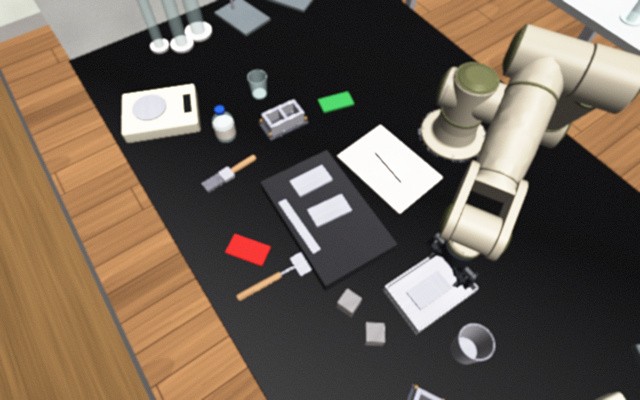

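View pics/t12.png

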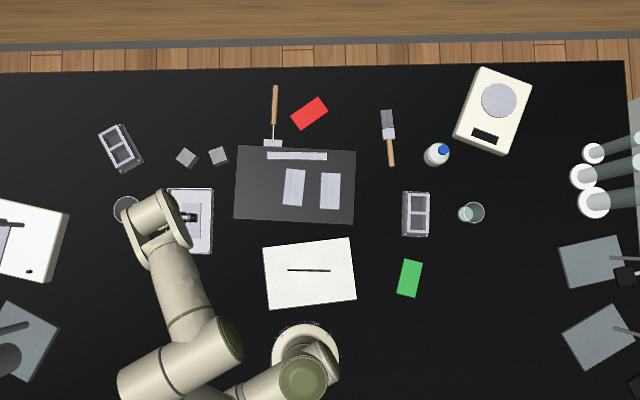

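The plate lies flat in the tray (wrist px 292–358, 130–250). The two sound plates and the other bench items are where they were. Before handing in, I let the arm settle.

>>> jog_arm(targets=[{"offset":[0,0,0],"yaw":0},{"offset":[0,0,0],"yaw":0},{"offset":[0,0,0],"yaw":0}])

```text
time_s: 31.23
eef_pos: [464.4, 381.0, 169.2]
ee_rot: [-0.491, 0.493, -0.505, 0.511]
force: [0.4, 0.2, 0.1]
grip_width: 0.967
```

```bash
python3 st.py; python3 -c "
from rig import ctrl
print(ctrl.finish_job())"
```

```text
31.23 [464.4 381.  169.2] phi -0.032 F [0.4 0.2 0.1] T [-0.03 -0.02  0.02] g 82.6
the job is handed in; nothing more can be done
None
```

The rocking plate was the one from the mould. It now lies flat in the reject tray, and the job was handed in at about 31 s of the 72 s allowed.

I took the cover plate off the mould, laid it gently on the free third of the granite, and pressed all 12 corners of the three plates with the shut fingertips:

- **Sound corners:** 11 corners were stiff, with 6–10 N and no travel below the level top. That includes all eight on the two plates that stayed on the granite.
- **Rocking corner:** on the plate from the mould, the corner at the far (+x), left (+y) end touched about 2 mm early. It then sank at a steady 2–4 N.
- **A check that disagreed:** my first, quicker press on that corner looked sound, reading 7 N at the end of its travel. When none of the other corners rocked, I pressed it again in finer steps, and the rocking showed clearly.

The last pictures show that plate flat in the middle of the tray. The two sound plates, the straightedge, cubes, brush, spatula and bottle look unmoved. The gripper was open and touching nothing, reading close to 0 N. Placing contacts were about 11–14 N net.

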